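# Pack the stall's levelling wedges head to tail

## Task

Closing up the bean-curd stall: put the three loose long wedges into the wooden tray beside the one already there, alternately head to tail with slanted sides together, so that all four lie flat on the tray's floor and fill it. The shorter wedge does not belong to this tray: leave it, the mallet and the mug where they are.

Things in the scene. Friction and masses are not known exactly. Their poses are not given: they have to be found in the camera images.
- tray_in (a point): fixed wooden tray, open on top; this point is the centre of its bay, on the bay's floor, 8 mm above the board; z up. The bay is 158 mm (x) by 210 mm (y), walls 10 mm thick, 18 mm above the floor. It takes four long wedges side by side along y, lengths along x, with 8 mm play lengthwise and 10 mm across; middles about 52 mm apart (y = -78, -26, 26, 78 mm).
- packed_mid (a point): the long wedge already in the tray, straight side along the -y wall, head to the tray's +x; loose, same shape and axes as the other long ones. Packed full, the heads point to the tray's +x, -x, +x, -x counted from the -y wall: slanted sides meet within each pair, straight sides meet between the pairs.
- long_a_mid (a point): loose long wedge, 150 mm long, 24 mm thick; head 66 mm wide, toe 34 mm; one long side straight (square to the ends), the other slanted. On top a grip batten 80 mm long (x), 16 wide (y), from 24 to 58 mm above the underside. This point: 29 mm above the underside, under the batten's middle, at mid-length, 25 mm from the straight side. x points to the head, straight side on -y, z up. 0.11-0.2 kg.
- long_b_mid (a point): another loose long wedge, same shape, size, point and axes as long_a
- long_c_mid (a point): another loose long wedge, same shape, size, point and axes as long_a
- short_mid (a point): look-alike shorter wedge, to be left alone: as the long ones (head 66 mm, toe 34 mm, same batten and height) but 110 mm long; point and axes as there.
- mallet_mid (a point): bystander: wooden mallet lying on the board; handle 26 mm thick, head 110 x 60 x 55 mm; x runs from the handle to the head, this point is on the handle's axis 20 mm before the head's near face, 27.5 mm above the board.
- mug_mid (a point): bystander: standing white mug, 80 mm across, 85 mm tall; this point is on its axis half-way up.

How it is judged:
At the end, for the whole second after the job is handed in: All four long wedges lie flat (tilt under 0.05 rad, height within about 4 mm) on the floor of the tray's bay, lengthwise in it (within 0.12 rad of its x axis, centred within 12 mm along it), between its side walls, at rest. There is only room for that when they alternate head to tail (x of long_a_mid in the frame of tray_in between -0.012 and 0.012 m and y of long_a_mid in the frame of tray_in between -0.09 and 0.09 m and z of long_a_mid in the frame of tray_in between 0.025 and 0.0325 m and angle between each of long_a_mid, long_b_mid, long_c_mid, packed_mid's own z axis and vertical below 0.05 rad and angle between the x axis of each of long_a_mid, long_b_mid, long_c_mid, packed_mid and the x axis of tray_in, either way round below 0.12 rad and linear speed of each of long_a, long_b, long_c, packed below 0.02 m/s and x of long_b_mid in the frame of tray_in between -0.012 and 0.012 m and y of long_b_mid in the frame of tray_in between -0.09 and 0.09 m and z of long_b_mid in the frame of tray_in between 0.025 and 0.0325 m and x of long_c_mid in the frame of tray_in between -0.012 and 0.012 m and y of long_c_mid in the frame of tray_in between -0.09 and 0.09 m and z of long_c_mid in the frame of tray_in between 0.025 and 0.0325 m and x of packed_mid in the frame of tray_in between -0.012 and 0.012 m and y of packed_mid in the frame of tray_in between -0.09 and 0.09 m and z of packed_mid in the frame of tray_in between 0.025 and 0.0325 m); the robot touches nothing.
It fails at once if the short wedge is moved by more than 30 mm (distance of short_mid from where it was at the start of the episode above 0.03 m).
It fails at once if the mallet is moved by more than 30 mm (distance of mallet_mid from where it was at the start of the episode above 0.03 m).
It fails at once if the mug is moved by more than 30 mm (distance of mug_mid from where it was at the start of the episode above 0.03 m).
It also fails if it takes over 72 s, if anything falls off the work surface, if the arm or the gripper's body presses on something with over 40 N, if the wrist force passes 120 N, or if a joint passes its speed limit or range.

## Robot

A 6-joint arm with a two-finger parallel gripper is mounted at the origin on the work surface. World frame = base frame: x ahead of the robot, y to its left, z up, the work surface at z = 0. Lengths are in m, angles in rad, forces in N, time in s.
With the tool pointing down it reaches from about 0.3 to 0.775 m from the base axis. Payload 14.6 kg.
Tool frame: the origin (TCP) lies where the fingers leave the gripper's body, on its centre line; the fingertips stand 73 mm ahead of it and the grasp point (between the pads) lies 54 mm ahead of it; y points along the fingers, z is the direction in which the jaws open and shut, and the axes are right-handed (so a half turn about y gives the same grasp; the last joint's range is limited). The gripper opens to 85 mm and grips with 20 to 120 N. Pads are 22 mm wide; open, the fingers measure 114 mm over their backs; the gripper's body (76 mm by 85 mm) begins 54 mm behind the grasp point. The pads swing forward as they close: fully open they stand 13 mm farther back than shut.
Start: joints at [-1.352, 0.3, 1.521, -0, 1.321, -0.067], TCP at [0.155, -0.528, 0.304] pointing down, gripper open.
Joint ranges: [-3.03, 3.03], [-0.79, 2.21], [0.23, 2.52], [-1.04, 4.18], [0, 3.07], [-2.55, 2.55]. Speed limits (rad/s): [2.22, 2.22, 2.57, 3.14, 3.14, 3.14].

## Interface

Orientations are given as a unit quaternion [w, x, y, z].
In Python, from station import env gives the robot as it stands. The module is installed in compiled form; this text tells all that it offers.
- The arm moves only by the shell command python3 -m jog 'ROWS' [FORCE]. ROWS is JSON, a list of rows, each a list of 5 numbers: the shift along the tool's x, y, z in cm, then the turn about the tool's y in degrees, then the closure, from 0 (fully open) to 1 (shut). In form: [[dx, dy, dz, twist, gripper], ...]. A call has exactly 8 rows; each row shifts and turns the commanded pose from where the row before left it, along the tool's axes as they then stand; what a row does not reach is not made up. A row lasts 1/10 s, in which the tool goes at most 50 mm and 8.59 degrees, less where a joint would pass 70% of its speed; a pose out of reach is approached as far as the arm can. A call with a gripper value outside its range is refused whole. The fingers move at their own pace and stop on an object; FORCE is the grip in N (left out, the last holds). Time passes only in rows, so rows that do not move let the fingers close, or fill a call up. It gives the time, the measured TCP pose, the force and the opening at its end, in the units of the state.
- env.get_obs(): the state, without advancing time (a new reading comes with each control period).
- env.capture(name): name is "scene" or "top"; returns a dict with "color" (384x512x3 uint8, red, green, blue), "fx", "fy", "cx", "cy" (pixels), "dist_coeffs" ([k1, k2, p1, p2, k3] as OpenCV has them; the pictures are not rectified), "position" and "attitude" of the camera in the world. Camera axes: x right, y down, z forward; pixel columns grow to the right and rows downward; lengths in m; the calibration is good to about 2 mm. A picture is of the moment at which its call begins. There is no depth.
- env.close_job(): hands the job in, once; it reports no verdict.
Trained networks look in the newest picture that a camera, given by its name, has taken for a name from the list of things; names that differ only in an ending like _2 or _b are one class to them, and where a whole thing is asked for, a point or a joint stands for the part that bears it (a point fixed in the world has none). Each returns a list of dicts, best first, with "p" (0 to 1); they miss things now and then, are a little off and sometimes report something else, mostly with a low value. They report only what shows in the picture. A call takes as long as a camera call.
- env.boxes_of(thing, camera): "extent" ([left, top, width, height] in pixels, round what is visible of it).
- env.trace(thing, camera): "pixels" (384x512 bool, what is visible of it) and "extent" ([left, top, width, height] in pixels, round what is visible of it).
The state is a dict: "t": time; "joint_positions": joint angles; "qd": joint speeds; "joint_efforts": joint torques, N m; "tcp_pos": TCP position; "orientation": TCP orientation; "ft_force": force on the tool from outside, world axes, zero at the start; "ft_torque": the same for the moment, N m; "gripper_width": finger opening in m.
Only numpy, scipy, OpenCV 4.12 (cv2) and the standard library are available. Lean on these libraries where they do the work, as an engineer would, in place of code of your own. Each camera call takes 0.05 s, during which the arm holds its last target.

## Working session

There is one attempt and no reset: what is moved stays moved. The work goes in short steps, Python scripts to look and compute and a shell command to move; the robot and the scene stay as the last step left them, time stands still between calls to the robot, and variables do not carry over. Pictures are saved under pics/ and viewed, and the job is handed in when it is done.

```bash
mkdir -p pics; cat > h.py <<'E'
import numpy as np, cv2
from station import env
from scipy.spatial.transform import Rotation as R
def snap(n,tag):
    c=env.capture(n); cv2.imwrite(f'pics/{tag}.png',cv2.cvtColor(c['color'],cv2.COLOR_RGB2BGR)); return c
def cam(c):
    K=np.array([[c['fx'],0,c['cx']],[0,c['fy'],c['cy']],[0,0,1.]])
    q=np.array(c['attitude'],float)
    Rm=R.from_quat(q[[1,2,3,0]]).as_matrix() if q.size==4 else q.reshape(3,3)
    return K,np.array(c['dist_coeffs'],float),Rm,np.array(c['position'],float)
def ray(c,px):
    K,d,Rm,p=cam(c)
    u=cv2.undistortPoints(np.array(px,float).reshape(-1,1,2),K,d).reshape(-1,2)
    return p,(Rm@np.c_[u,np.ones(len(u))].T).T
def atz(c,px,z):
    p,r=ray(c,px); return p+r*((z-p[2])/r[:,2])[:,None]
def proj(c,X):
    K,d,Rm,p=cam(c)
    return cv2.projectPoints((np.array(X,float).reshape(-1,3)-p),R.from_matrix(Rm.T).as_rotvec(),np.zeros(3),K,d)[0].reshape(-1,2)
def state():
    o=env.get_obs(); q=np.array(o['orientation']); M=R.from_quat(q[[1,2,3,0]]).as_matrix()
    return o,M
E
python3 - <<'E'
from h import *
for n in('scene','top'):
    c=snap(n,n+'0'); print(n,c['position'],c['attitude'],c['fx'],c['cx'],c['cy'],c['dist_coeffs'])
    for t in('long_a_mid','short_mid','packed_mid','mallet_mid','mug_mid','tray_in'):
        print(t,[(round(b['p'],2),np.round(b['extent']).tolist()) for b in env.boxes_of(t,n)])
o,M=state(); print(o); print(M)
E
```

```text
scene [1.48483713 0.26474903 1.06225806] [-0.22711884  0.58263861  0.73022275 -0.27517998] 495.4325375929996 259.6627702806587 192.0051153244125 [-0.0497543  0.         0.         0.         0.       ]
long_a_mid [(0.63, [251.0, 153.0, 46.0, 34.0]), (0.56, [104.0, 149.0, 99.0, 56.0])]
short_mid [(0.65, [237.0, 184.0, 41.0, 31.0])]
packed_mid [(0.57, [111.0, 147.0, 32.0, 42.0])]
mallet_mid [(0.89, [381.0, 162.0, 46.0, 75.0])]
mug_mid [(0.86, [142.0, 199.0, 44.0, 44.0])]
tray_in [(0.83, [102.0, 150.0, 102.0, 56.0])]
top [0.47764493 0.06970249 1.27392712] [-0.03643635  0.70834952 -0.70424106  0.03094977] 447.36294001176526 256.6447621114434 190.12475727316036 [0.03490735 0.         0.         0.         0.        ]
long_a_mid [(0.65, [224.0, 217.0, 59.0, 37.0])]
short_mid [(0.77, [238.0, 173.0, 43.0, 25.0])]
packed_mid [(0.72, [385.0, 174.0, 28.0, 59.0])]
mallet_mid [(0.9, [97.0, 182.0, 44.0, 91.0])]
mug_mid [(0.79, [325.0, 119.0, 35.0, 35.0])]
tray_in [(0.74, [327.0, 162.0, 87.0, 74.0])]
{'t': 0.7, 'joint_positions': array([-1.35158693e+00,  2.99930398e-01,  1.52099971e+00, -1.01274363e-05,
        1.32067456e+00, -6.66453397e-02]), 'qd': array([ 0.00122421,  0.00062742,  0.00016096, -0.00033692, -0.00043851,
        0.00038046]), 'joint_efforts': array([-1.35191443e-03, -5.43272102e+01, -3.61939144e+01, -1.79590979e-04,
        6.10664210e-04,  2.27055273e-05]), 'tcp_pos': array([ 0.15505884, -0.52768772,  0.30386402]), 'orientation': array([ 0.10071826, -0.10072583,  0.69990044, -0.6998925 ]), 'ft_force': array([ 0.65060243, -0.51816431, -0.36226894]), 'ft_torque': array([0.00545025, 0.01740067, 0.04678601]), 'gripper_width': 0.08557642059551444}
[[-9.59420280e-01 -1.21891287e-05  2.81980009e-01]
 [-2.81980009e-01  9.58872632e-06 -9.59420280e-01]
 [ 8.99066814e-06 -1.00000000e+00 -1.26367091e-05]]
```

```bash
python3 -c "
import cv2
for n,(x,y,w,h) in dict(top0=(80,90,350,260),scene0=(80,100,370,200)).items():
    i=cv2.imread(f'pics/{n}.png')[y:y+h,x:x+w]; cv2.imwrite(f'pics/{n}z.png',cv2.resize(i,None,fx=2.2,fy=2.2,interpolation=2))
"
```

```text
(no output)
```

View pics/top0z.png

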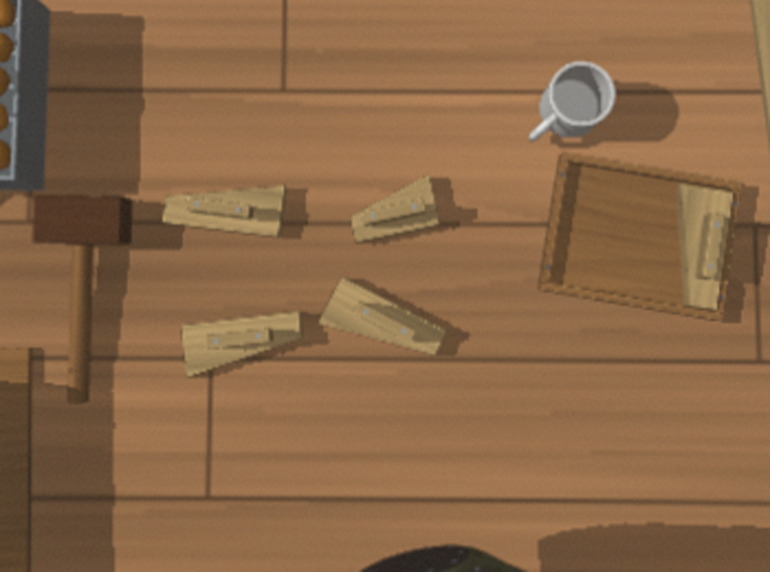

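View pics/scene0z.png

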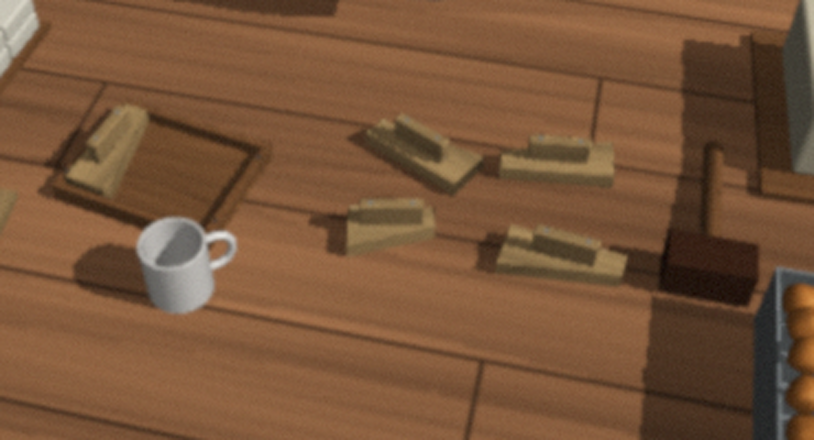

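View pics/top0.png

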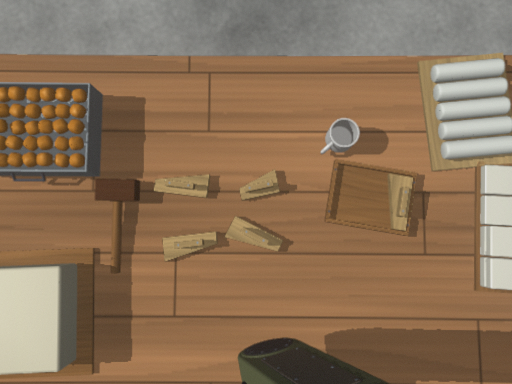

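```bash
python3 - <<'E'
from h import *
import pickle
D={}
for n in('scene','top'):
    c=snap(n,n+'1'); D[n]=c
    for t in('long_b_mid','long_c_mid','short_mid','packed_mid','tray_in'):
        r=env.trace(t,n)
        D[n,t]=[b['pixels'] for b in r]
        print(n,t,[(round(b['p'],2),np.round(b['extent']).tolist(),int(b['pixels'].sum())) for b in r])
    hsv=cv2.cvtColor(c['color'],cv2.COLOR_RGB2HSV)
    for px in ([(190,187),(260,186),(250,233),(190,244),(402,180),(400,200),(240,210),(365,195)] if n=='top' else [(115,183),(330,172)]):
        print(px,hsv[px[1],px[0]],c['color'][px[1],px[0]])
pickle.dump(D,open('D.pkl','wb'))
print(env.get_obs()['t'])
E
```

```text
scene long_b_mid [(0.66, [305.0, 201.0, 63.0, 29.0], 1155)]
scene long_c_mid [(0.63, [308.0, 157.0, 50.0, 29.0], 997)]
scene short_mid [(0.8, [237.0, 186.0, 43.0, 30.0], 852)]
scene packed_mid [(0.76, [110.0, 147.0, 33.0, 44.0], 903)]
scene tray_in [(0.57, [104.0, 151.0, 99.0, 62.0], 2875)]
(115, 183) [ 17 124  74] [74 58 38]
(330, 172) [ 17 120 106] [106  85  56]
top long_b_mid [(0.65, [154.0, 173.0, 55.0, 25.0], 970)]
top long_c_mid [(0.69, [161.0, 230.0, 54.0, 29.0], 982)]
top short_mid [(0.84, [238.0, 169.0, 44.0, 32.0], 696)]
top packed_mid [(0.83, [389.0, 173.0, 24.0, 57.0], 1021)]
top tray_in [(0.83, [327.0, 161.0, 90.0, 77.0], 4292)]
(190, 187) [ 19 109 155] [155 131  89]
(260, 186) [ 19 107 158] [158 134  92]
(250, 233) [ 19 107 159] [159 135  92]
(190, 244) [ 19 111 161] [161 136  91]
(402, 180) [ 18 108 165] [165 138  95]
(400, 200) [ 19 106 127] [127 108  74]
(240, 210) [ 14 122 142] [142 105  74]
(365, 195) [ 15 141 128] [128  92  57]
1.3
```

```bash
cat > fit.py <<'E'
from h import *
from scipy.optimize import minimize
def wedge(L,z0=0.0):
    # origin: under batten mid; y: straight at -.025
    h=L/2
    base=[(-h,-.025),(h,-.025),(h,.041),(-h,.009)]
    bat=[(-.04,-.008),(.04,-.008),(.04,.008),(-.04,.008)]
    lo=[(x,y,z) for z in(0,.024) for x,y in base]; b=[(x,y,z) for z in(.024,.058) for x,y in bat]
    return np.array(lo),np.array(b)
def place(P,p):
    c,s=np.cos(p[2]),np.sin(p[2]); z=p[3] if len(p)>3 else 0
    return np.c_[P[:,0]*c-P[:,1]*s+p[0],P[:,0]*s+P[:,1]*c+p[1],P[:,2]+z]
SS=4
def render(c,parts,p,roi):
    x,y,w,h=roi; m=np.zeros((h*SS,w*SS),np.uint8)
    for P in parts:
        q=(proj(c,place(P,p))-[x,y]+.5)*SS-.5
        cv2.fillConvexPoly(m,cv2.convexHull(np.round(q*16).astype(np.int32)),255,shift=4)
    return cv2.resize(m,(w,h),interpolation=cv2.INTER_AREA)/255.
def cmask(c):
    im=c['color'].astype(float)
    # soft mask from g/r ratio
    r=im[...,1]/np.maximum(im[...,0],1)
    return np.clip((r-.76)/(.83-.76),0,1)
def fit(cams,masks,parts,p0,free=3,pad=14):
    rois=[]
    for c in cams:
        q=np.vstack([proj(c,place(P,p0)) for P in parts]); a=np.floor(q.min(0)).astype(int)-pad; b=np.ceil(q.max(0)).astype(int)+pad
        rois.append((*a,*(b-a)))
    sc=np.array([.01,.01,.1,.01])[:free]
    def cost(u):
        p=np.array(p0[:free])+u*sc; s=0
        for c,m,r in zip(cams,masks,rois):
            x,y,w,h=r; d=render(c,parts,p,r)-m[y:y+h,x:x+w]; s+=(d**2).sum()
        return s
    best=None
    for k in range(2):
        u0=np.zeros(free) if best is None else best.x
        sim=np.vstack([u0]+[u0+e for e in np.eye(free)])
        best=minimize(cost,u0,method='Nelder-Mead',options=dict(initial_simplex=sim,xatol=1e-3,fatol=1e-2,maxiter=400))
    return np.array(p0[:free])+best.x*sc,best.fun
E
python3 - <<'E'
from fit import *
import pickle
D=pickle.load(open('D.pkl','rb')); T,S=D['top'],D['scene']
mt,ms=cmask(T),cmask(S)
for n,m in(('mt',mt),('ms',ms)): cv2.imwrite(f'pics/{n}.png',m*255)
def init(tail,head):
    a=atz(T,[tail,head],.024); d=a[1]-a[0]; m=a.mean(0); return [m[0],m[1],np.arctan2(d[1],d[0])]
I={'C1':((208,186),(155,184)),'S':((241,194),(276,178)),'C2':((280,244),(232,227)),'C3':((215,236),(164,250)),'P':((412,178),(400,232))}
# heads: wide ends
I['C1']=((155,186),(208,185)); I['C2']=((278,243),(234,226)); I['C3']=((215,237),(164,251)); I['P']=((408,231),(400,175))
out={}
for k,(t,h) in I.items():
    L=.11 if k=='S' else .15
    for flip in(0,1):
        p0=init(*((t,h) if not flip else (h,t)))
        p,f=fit([T],[mt],wedge(L),p0); print(k,flip,'top3',np.round(p,4),round(f,1),end=' ')
        p,f=fit([T,S],[mt,ms],wedge(L),list(p)+[0.0],4); print('both4',np.round(p,4),round(f,1))
E
```

```text
C1 0 top3 [ 0.6106  0.2939 -1.687 ] 13.5 both4 [ 6.1040e-01  2.9370e-01 -1.6864e+00  2.0000e-04] 251.9
C1 1 top3 [0.6102 0.2919 1.5792] 268.8 both4 [6.1020e-01 2.9190e-01 1.5787e+00 1.0000e-04] 587.7
S 0 top3 [ 0.6063  0.0748 -1.3517] 8.7 both4 [ 0.6063  0.0739 -1.3566  0.0015] 271.0
S 1 top3 [0.6068 0.0711 2.0164] 232.6 both4 [6.0680e-01 7.0000e-02 2.0375e+00 1.9000e-03] 589.8
C2 0 top3 [0.4705 0.0843 1.1024] 80.4 both4 [ 0.47    0.0842  1.0988 -0.    ] 611.2
C2 1 top3 [ 0.4716  0.0859 -1.8897] 322.1 both4 [ 0.4717  0.0876 -2.2052  0.0038] 782.2
C3 0 top3 [0.4481 0.265  1.694 ] 70.0 both4 [ 4.4810e-01  2.6530e-01  1.6958e+00 -1.0000e-03] 301.5
C3 1 top3 [ 0.4471  0.2673 -1.309 ] 354.9 both4 [ 0.4462  0.267  -1.416  -0.0048] 627.4
P 0 top3 [ 0.5667 -0.3199 -0.1665] 25.7 both4 [ 0.5658 -0.3177 -0.1675  0.0084] 359.9
P 1 top3 [ 0.5688 -0.3209 -3.1635] 336.3 both4 [ 0.5677 -0.3194 -3.1599  0.0078] 626.7[ WARN:0@1.329] global loadsave.cpp:1063 imwrite_ Unsupported depth image for selected encoder is fallbacked to CV_8U.
```

View pics/mt.png

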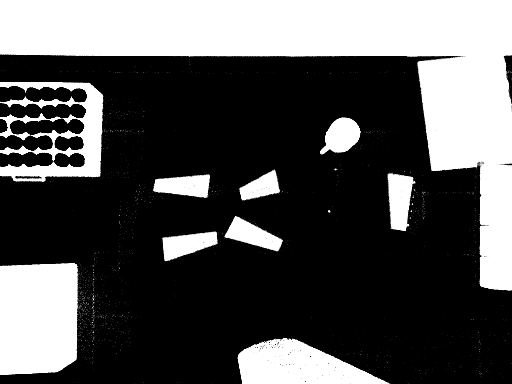

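View pics/ms.png

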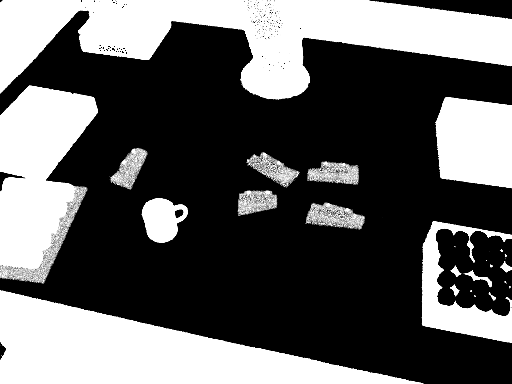

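```bash
python3 - <<'E'
from fit import *
import pickle
D=pickle.load(open('D.pkl','rb')); T=D['top'];S=D['scene']
# tray fit on network mask
m=D['top','tray_in'][0].astype(float)
o=[]
for zz in(0,.026): o+= [(x,y,zz) for x,y in((-.089,-.115),(.089,-.115),(.089,.115),(-.089,.115))]
m2=np.maximum(m,D['top','packed_mid'][0])
p,f=fit([T],[m2],[np.array(o)],[.575,-.24,-.167]); print('tray',p,f)
ms2=np.maximum(D['scene','tray_in'][0].astype(float),D['scene','packed_mid'][0])
p2,f2=fit([T,S],[m2,ms2],[np.array(o)],list(p)); print('tray both',p2,f2)
P=np.array([.5663,-.3185]); 
for q in(p,p2):
    c,s=np.cos(q[2]),np.sin(q[2]); d=P-q[:2]; print('P in tray',c*d[0]+s*d[1],-s*d[0]+c*d[1])
x,y,w,h=318,152,106,92;k=7
im=cv2.resize(cv2.cvtColor(T['color'],cv2.COLOR_RGB2BGR)[y:y+h,x:x+w],None,fx=k,fy=k,interpolation=cv2.INTER_CUBIC)
for hw,hh,z,col in((.089,.115,.026,(0,255,0)),(.079,.105,.026,(255,255,0)),(.079,.105,.008,(0,0,255))):
    q=place(np.array([(a*hw,b*hh,z) for a,b in((-1,-1),(1,-1),(1,1),(-1,1))]),p)
    cv2.polylines(im,[np.int32((proj(T,q)-[x,y]+.5)*k)],True,col,1)
cv2.imwrite('pics/tray.png',im)
E
```

```text
tray [ 0.57935217 -0.23897968 -0.16336821] 169.31575547866203
tray both [ 0.5792486  -0.23896337 -0.16437173] 552.2472741253364
P in tray 5.500116990061511e-05 -0.08058434462799607
P in tray 0.0002407136596459438 -0.08058339353975198
```

View pics/tray.png

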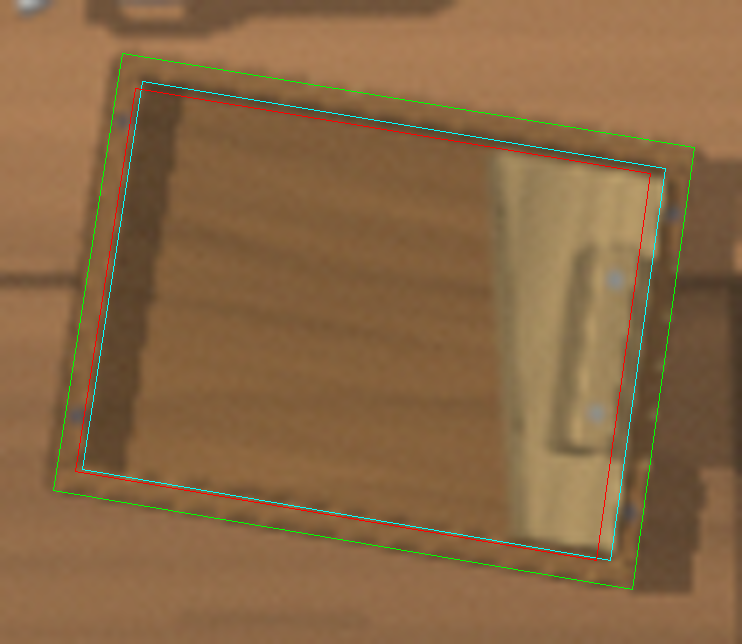

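```bash
cat > plan.py <<'E'
import sys,json
from h import *
# usage: plan([(x,y,z,g,grip),...]) from measured pose; prints calls of 8 rows
def cur():
    o,M=state(); return np.array(o['tcp_pos']),np.arctan2(M[1,2],M[0,2]),o
def wr(a): return (a+np.pi)%(2*np.pi)-np.pi
def plan(wps,vmax=.045,wmax=8.0,start=None,settle=1,vz=None):
    p,g,o=cur()
    if start is not None: p,g=np.array(start[:3]),start[3]
    rows=[]
    for w in wps:
        t=np.array(w[:3]); dg=w[3]-g; 
        if len(w)<6: dg=wr(dg)
        n=max(1,int(np.ceil(np.linalg.norm(t-p)/(w[6] if len(w)>6 else vmax))),int(np.ceil(np.degrees(abs(dg))/wmax)))
        p0,g0=p.copy(),g
        for i in range(1,n+1):
            d=p0+(t-p0)*i/n-p
            xt=np.array([np.sin(g),-np.cos(g),0]);zt=np.array([np.cos(g),np.sin(g),0]);yt=np.array([0,0,-1.])
            s=np.round(np.array([d@xt,d@yt,d@zt])*100,1)
            tw=np.round(-np.degrees(g0+dg*i/n-g),0 if abs(dg)>.1 and i<n else 1)
            p=p+(s[0]*xt+s[1]*yt+s[2]*zt)/100; g=g-np.radians(tw)
            rows.append([*(s+0.).tolist(),float(tw+0.),w[4]])
    rows+= [[0,0,0,0,wps[-1][4]]]*settle
    while len(rows)%8: rows.append([0,0,0,0,wps[-1][4]])
    for i in range(0,len(rows),8): print(json.dumps(rows[i:i+8]).replace('.0,',',').replace(' ',''))
    print('end',np.round(p,4),round(g,4))
E
python3 - <<'E'
from plan import *
plan([(.42,-.15,.27,-.6,.3),(.448,.2652,.2,.124,.3)],settle=1)
T=env.capture('top'); print('mug',atz(T,[(342,134)],.085), cur()[2]['gripper_width'])
E
```

```text
[[-3.3,0.3,-2.6,-4,0.3],[-3.4,0.3,-2.4,-3,0.3],[-3.6,0.3,-2.2,-4,0.3],[-3.7,0.3,-1.9,-3,0.3],[-3.8,0.3,-1.8,-4,0.3],[-4,0.3,-1.4,-3,0.3],[-4,0.4,-1.3,-4,0.3],[-4,0.3,-1,-4,0.3]]
[[-4.2,0.3,-0.7,-3,0.3],[-4.1,0.3,-0.5,-4,0.3],[-4.2,0.3,-0.2,-3.2,0.3],[-3.6,0.7,-2.1,-4,0.3],[-3.7,0.7,-1.9,-4,0.3],[-3.9,0.7,-1.6,-4,0.3],[-3.9,0.7,-1.3,-5,0.3],[-4,0.7,-1,-4,0.3]]
[[-4.1,0.7,-0.6,-4,0.3],[-4.2,0.7,-0.4,-4,0.3],[-4.2,0.7,-0.1,-4,0.3],[-4.1,0.7,0.1,-4,0.3],[-4.2,0.7,0.5,-4.5,0.3],[0,0,0,0,0.3],[0,0,0,0,0.3],[0,0,0,0,0.3]]
end [0.448  0.2657 0.1999] 0.1235
mug [[ 0.74441977 -0.14967271  0.085     ]] 0.08524285734162464
```

```bash
python3 -m jog '[[-3.3,0.3,-2.6,-4,0.3],[-3.4,0.3,-2.4,-3,0.3],[-3.6,0.3,-2.2,-4,0.3],[-3.7,0.3,-1.9,-3,0.3],[-3.8,0.3,-1.8,-4,0.3],[-4,0.3,-1.4,-3,0.3],[-4,0.4,-1.3,-4,0.3],[-4,0.3,-1,-4,0.3]]' 40
python3 -m jog '[[-4.2,0.3,-0.7,-3,0.3],[-4.1,0.3,-0.5,-4,0.3],[-4.2,0.3,-0.2,-3.2,0.3],[-3.6,0.7,-2.1,-4,0.3],[-3.7,0.7,-1.9,-4,0.3],[-3.9,0.7,-1.6,-4,0.3],[-3.9,0.7,-1.3,-5,0.3],[-4,0.7,-1,-4,0.3]]'
python3 -m jog '[[-4.1,0.7,-0.6,-4,0.3],[-4.2,0.7,-0.4,-4,0.3],[-4.2,0.7,-0.1,-4,0.3],[-4.1,0.7,0.1,-4,0.3],[-4.2,0.7,0.5,-4.5,0.3],[0,0,0,0,0.3],[0,0,0,0,0.3],[0,0,0,0,0.3]]'
python3 - <<'E'
from plan import *
p,g,o=cur(); print(p,g,o['ft_force'],o['gripper_width'],o['t'],o['joint_positions'])
plan([(.448,.2652,.104,.124,.3,1,.03)],settle=2)
E
```

```text
t: 2.15
tcp_pos: [0.3481, -0.2517, 0.2789]
orientation: [-0.274, 0.274, -0.652, 0.652]
ft_force: [1.2, -0.4, -0.1]
gripper_width: 0.0596
t: 2.95
tcp_pos: [0.4331, 0.059, 0.2348]
orientation: [-0.439, 0.439, -0.554, 0.554]
ft_force: [1.7, -1.0, 0.0]
gripper_width: 0.0595
t: 3.75
tcp_pos: [0.448, 0.265, 0.2]
orientation: [-0.53, 0.53, -0.468, 0.469]
ft_force: [-0.4, -0.6, -0.4]
gripper_width: 0.0599
[0.44800934 0.26497849 0.20003912] 0.12227800857914635 [-0.43760625 -0.58324923 -0.37975471] 0.05987823430972224 3.75 [ 4.63781815e-01  3.47279993e-01  1.71656644e+00 -1.42247555e-04
  1.07771939e+00  3.41571140e-01]
[[0,2.4,0,0,0.3],[0,2.4,0,0,0.3],[0,2.4,0,-0.1,0.3],[0,2.4,0,0,0.3],[0,0,0,0,0.3],[0,0,0,0,0.3],[0,0,0,0,0.3],[0,0,0,0,0.3]]
end [0.448 0.265 0.104] 0.124
```

```bash
python3 -m jog '[[0,3,0,0,0.3],[0,3,0,0,0.3],[0,2.5,0,0,0.3],[0,1.3,0,0,0.3],[0,0,0,0,0.3],[0,0,0,0,1],[0,0,0,0,1],[0,0,0,0,1]]' 50
python3 -m jog '[[0,0,0,0,1],[0,0,0,0,1],[0,0,0,0,1],[0,-2,0,0,1],[0,-3,0,0,1],[0,-3,0,0,1],[0,-3,0,0,1],[0,0,0,0,1]]'
python3 - <<'E'
from plan import *
T=snap('top','top2'); S=snap('scene','scene2')
i=cv2.imread('pics/top2.png')[130:290,130:430]; cv2.imwrite('pics/top2z.png',cv2.resize(i,None,fx=2.6,fy=2.6))
i=cv2.imread('pics/scene2.png')[80:260,90:450]; cv2.imwrite('pics/scene2z.png',cv2.resize(i,None,fx=2.2,fy=2.2))
p,g,o=cur(); print(p,g,o['ft_force'],o['gripper_width'],o['t'])
E
```

```text
t: 4.55
tcp_pos: [0.4484, 0.2658, 0.103]
orientation: [0.531, -0.529, 0.468, -0.469]
ft_force: [0.3, -0.4, -0.7]
gripper_width: 0.0167
t: 5.35
tcp_pos: [0.4489, 0.2663, 0.2161]
orientation: [0.532, -0.528, 0.467, -0.469]
ft_force: [-0.6, 0.8, -1.2]
gripper_width: 0.0154
[0.44785693 0.26567135 0.21224107] 0.12347225706158095 [ 0.39308799  0.72929683 -3.05122663] 0.01525203273554979 5.45
```

View pics/scene2z.png

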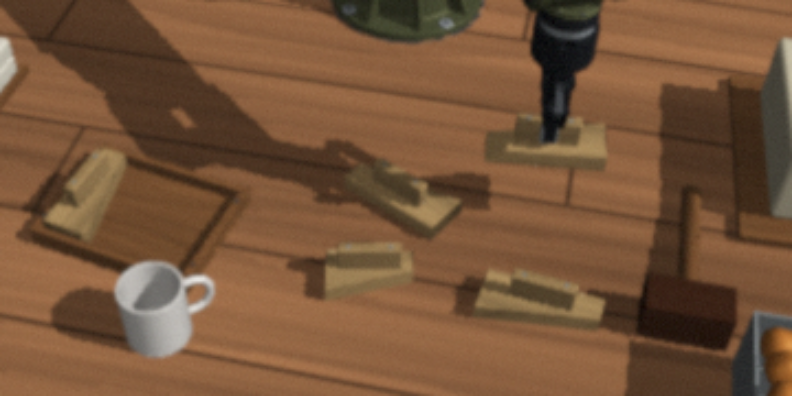

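```bash
python3 - <<'E'
from plan import *
plan([(.5749,-.2656,.21,1.404,1)],settle=3)
E
```

```text
[[4.2,0,0.5,-6,1],[4.2,0,0,-5,1],[4.2,0.1,-0.3,-6,1],[4.1,0,-0.8,-6,1],[4,0,-1.2,-5,1],[3.9,0,-1.6,-6,1],[3.7,0,-1.9,-6,1],[3.5,0,-2.3,-5,1]]
[[3.3,0.1,-2.7,-6,1],[3,0,-2.9,-5,1],[2.7,0,-3.2,-6,1],[2.4,0,-3.5,-6,1],[2,0,-3.7,-5.4,1],[0,0,0,0,1],[0,0,0,0,1],[0,0,0,0,1]]
end [ 0.5749 -0.2656  0.2102] 1.4045
```

```bash
python3 -m jog '[[4.2,0,0.5,-6,1],[4.2,0,0,-5,1],[4.2,0.1,-0.3,-6,1],[4.1,0,-0.8,-6,1],[4,0,-1.2,-5,1],[3.9,0,-1.6,-6,1],[3.7,0,-1.9,-6,1],[3.5,0,-2.3,-5,1]]'
python3 -m jog '[[3.3,0.1,-2.7,-6,1],[3,0,-2.9,-5,1],[2.7,0,-3.2,-6,1],[2.4,0,-3.5,-6,1],[2,0,-3.7,-5.4,1],[0,0,0,0,1],[0,0,0,0,1],[0,0,0,0,1]]'
python3 - <<'E'
from plan import *
T=snap('top','top3'); S=snap('scene','scene3')
i=cv2.imread('pics/top3.png')[130:290,230:430]; j=cv2.imread('pics/scene3.png')[80:240,60:260]; cv2.imwrite('pics/b3.png',cv2.resize(np.hstack([i,j]),None,fx=2,fy=2))
p,g,o=cur(); print(p,g,o['ft_force'],o['gripper_width'],o['t'])
plan([(.5749,-.2656,.135,1.404,1,1,.03)],settle=1)
E
```

```text
t: 6.25
tcp_pos: [0.5258, -0.0623, 0.2096]
orientation: [-0.669, 0.669, -0.229, 0.228]
ft_force: [0.9, -0.2, -1.6]
gripper_width: 0.0152
t: 7.05
tcp_pos: [0.5747, -0.2647, 0.2089]
orientation: [0.705, -0.704, 0.059, -0.058]
ft_force: [-0.7, 0.7, -2.4]
gripper_width: 0.015
[ 0.57495103 -0.26454241  0.20961103] 1.4053177102079952 [ 0.00140399  0.33101585 -1.01633874] 0.015297295512003805 7.15
[[0,2.5,0,0,1],[0,2.5,-0.1,0.1,1],[0,2.5,0,0,1],[0,0,0,0,1],[0,0,0,0,1],[0,0,0,0,1],[0,0,0,0,1],[0,0,0,0,1]]
end [ 0.5748 -0.2655  0.1346] 1.4036
```

View pics/b3.png

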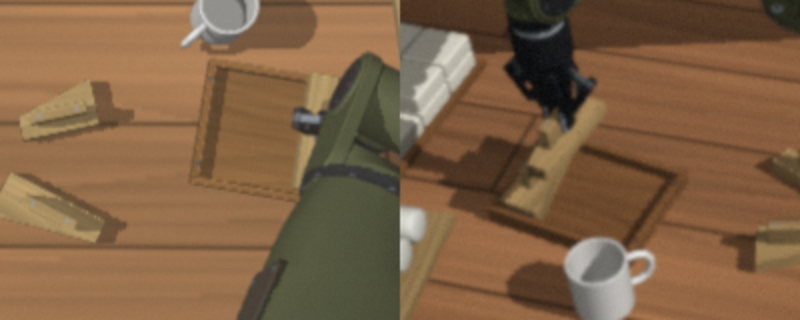

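```bash
python3 -m jog '[[0,3,0,0,1],[0,2.5,-0.1,0.1,1],[0,1.5,0,0,1],[0,1,0,0,1],[0,1,0,0,1],[0,0.5,0,0,1],[0,0,0,0,1],[0,0,0,0,1]]'
python3 - <<'E'
from plan import *
S=snap('scene','scene4');T=snap('top','top4')
i=cv2.imread('pics/top4.png')[130:290,230:430]; j=cv2.imread('pics/scene4.png')[80:240,60:260]; cv2.imwrite('pics/b4.png',cv2.resize(np.hstack([i,j]),None,fx=2,fy=2))
p,g,o=cur(); print(p,g,o['ft_force'],o['gripper_width'],o['t'])
E
```

```text
t: 7.95
tcp_pos: [0.575, -0.2667, 0.1156]
orientation: [-0.704, 0.705, -0.059, 0.06]
ft_force: [0.3, -0.5, -0.3]
gripper_width: 0.0153
[ 0.57502841 -0.26673198  0.11559786] 1.402806201225373 [-0.0907028   0.06910798 -1.47482605] 0.015176892853600342 8.05
```

View pics/b4.png

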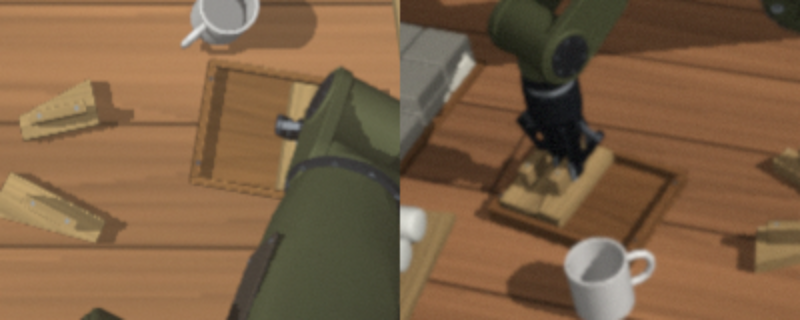

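```bash
python3 -m jog '[[0,0.2,0,0,1],[0,0.2,0,0,1],[0,0,0,0,1],[0,0,-0.1,0,1],[0,0,-0.1,0,1],[0,0,0,0,1],[0,0,0,0,1],[0,0,0,0,1]]'

```

```text
t: 8.85
tcp_pos: [0.5746, -0.2685, 0.1111]
orientation: [0.705, -0.705, 0.059, -0.059]
ft_force: [1.0, 4.2, 5.1]
gripper_width: 0.0153
```

```bash
python3 -m jog '[[0,0,0,0,0.65],[0,0,0,0,0.65],[0,0,0,0,0.65],[0,-2,0,0,0.65],[0,-3,0,0,0.65],[0,-3,0,0,0.65],[0,-2,0,0,0.65],[0,0,0,0,0.5]]'
python3 - <<'E'
from plan import *
print(cur())
plan([(.470,.0842,.2,-.47,.35)],settle=2)
E
```

```text
t: 9.65
tcp_pos: [0.5751, -0.2691, 0.214]
orientation: [-0.704, 0.705, -0.058, 0.061]
ft_force: [0.7, 0.1, 0.0]
gripper_width: 0.0422
(array([ 0.5751184 , -0.26906451,  0.21398553]), np.float64(1.4027074932587995), {'t': 9.65, 'joint_positions': array([-4.95225827e-01,  5.65532435e-01,  1.35847289e+00, -1.59692661e-04,
        1.21264527e+00, -1.89788172e+00]), 'qd': array([ 0.00090275,  0.0467932 ,  0.04633971,  0.00147132, -0.04362431,
        0.00112153]), 'joint_efforts': array([ 3.28471453e-02, -6.76305056e+01, -3.47040260e+01,  2.20782735e-03,
        6.93070013e-01, -7.17713897e-05]), 'tcp_pos': array([ 0.5751184 , -0.26906451,  0.21398553]), 'orientation': array([-0.70386206,  0.70535575, -0.05777634,  0.06093735]), 'ft_force': array([0.6740608 , 0.08923022, 0.02422188]), 'ft_torque': array([-0.00944689,  0.01402651,  0.02635091]), 'gripper_width': 0.04220529983603505})
[[-1.2,0.1,2.4,8,0.35],[-1.4,0.1,2.1,7,0.35],[-1.8,0.1,2,8,0.35],[-2,0.1,1.7,8,0.35],[-2.2,0.1,1.5,7,0.35],[-2.4,0.1,1.1,8,0.35],[-2.5,0.1,0.8,8,0.35],[-2.6,0.1,0.5,7,0.35]]
[[-2.6,0.1,0.1,8,0.35],[-2.6,0.1,-0.2,8,0.35],[-2.6,0.1,-0.6,7,0.35],[-2.4,0.1,-0.9,8,0.35],[-2.4,0.1,-1.3,8,0.35],[-2.1,0.1,-1.5,7.3,0.35],[0,0,0,0,0.35],[0,0,0,0,0.35]]
end [0.4704 0.0842 0.2   ] -0.47
```

```bash
python3 -m jog '[[-1.2,0.1,2.4,8,0.35],[-1.4,0.1,2.1,7,0.35],[-1.8,0.1,2,8,0.35],[-2,0.1,1.7,8,0.35],[-2.2,0.1,1.5,7,0.35],[-2.4,0.1,1.1,8,0.35],[-2.5,0.1,0.8,8,0.35],[-2.6,0.1,0.5,7,0.35]]'
python3 -m jog '[[-2.6,0.1,0.1,8,0.35],[-2.6,0.1,-0.2,8,0.35],[-2.6,0.1,-0.6,7,0.35],[-2.4,0.1,-0.9,8,0.35],[-2.4,0.1,-1.3,8,0.35],[-2.1,0.1,-1.5,7.3,0.35],[0,0,0,0,0.35],[0,0,0,0,0.35]]'
python3 - <<'E'
from plan import *
from fit import *
T=snap('top','top5')
i=cv2.imread('pics/top5.png')[130:290,130:430]; cv2.imwrite('pics/b5.png',cv2.resize(i,None,fx=2.6,fy=2.6))
p,g,o=cur(); print(p,g,o['ft_force'],o['gripper_width'],o['t'])
m=cmask(T)
def intray(p):
    c,s=np.cos(-.165),np.sin(-.165); dx,dy=p[0]-.5793,p[1]+.239; return np.round([(c*dx+s*dy)*1e3,(-s*dx+c*dy)*1e3,p[2]+.165],3)
P=wedge(.15)
def fit2(q):
    a,b=q[:3],q[3:]
    return a
# joint fit of two wedges in tray: single parts list
best=None
x,y,w,h=320,150,110,100
def cost(u):
    u=np.array(u)*np.array([.01,.01,.1]*2)+q0
    d=np.maximum(render(T,P,[*u[:3],.008],(x,y,w,h)),render(T,P,[*u[3:],.008],(x,y,w,h)))
    mm=m[y:y+h,x:x+w].copy(); 
    return ((d-mm)**2)[22:,30:].sum()
q0=np.array([.5663,-.3185,-.167,.5746,-.2685,2.974])
r=minimize(cost,np.zeros(6),method='Nelder-Mead',options=dict(initial_simplex=np.vstack([np.zeros(6),np.eye(6)*.5]),maxiter=1500,xatol=1e-3,fatol=1e-2))
q=r.x*np.array([.01,.01,.1]*2)+q0; print(r.fun,intray(q[:3]),intray(q[3:]))
plan([(.470,.0842,.102,-.47,.35,1,.03)],settle=0)
E
```

```text
t: 10.45
tcp_pos: [0.5136, -0.0654, 0.2017]
orientation: [-0.576, 0.576, -0.411, 0.41]
ft_force: [0.1, 0.2, 0.3]
gripper_width: 0.0554
t: 11.25
tcp_pos: [0.4694, 0.0848, 0.1962]
orientation: [0.37, -0.371, 0.602, -0.602]
ft_force: [0.1, -0.3, 0.1]
gripper_width: 0.0555
[0.46962425 0.08432402 0.19636497] -0.46782310138864586 [-0.44092477 -0.05172973  0.38287532] 0.05519534418719497 11.3
23.614385975115894 [-2.5700e-01 -7.9816e+01 -3.0000e-03] [ 2.2000e-02 -3.0643e+01  3.1400e+00]
[[0,2.4,0,0,0.35],[0,2.3,0,0.1,0.35],[0,2.4,0,0,0.35],[0,2.3,0,0,0.35],[0,0,0,0,0.35],[0,0,0,0,0.35],[0,0,0,0,0.35],[0,0,0,0,0.35]]
end [0.4696 0.0843 0.1024] -0.4696
```

View pics/b5.png

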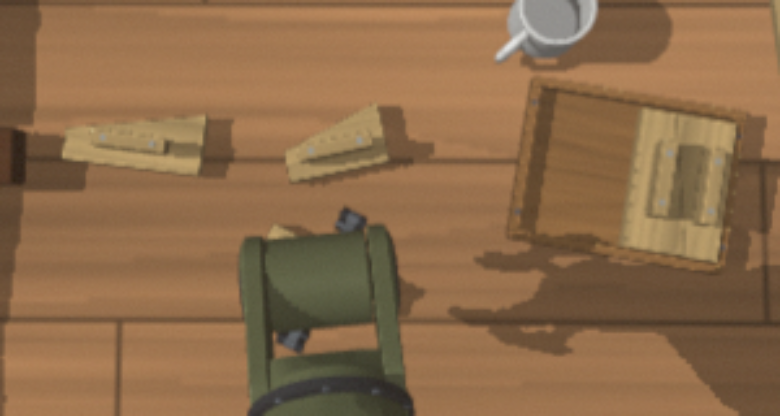

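```bash
python3 -m jog '[[0,3,0,0,0.35],[0,3,0,0.1,0.35],[0,2.2,0,0,0.35],[0,1.2,0,0,0.35],[0,0,0,0,0.35],[0,0,0,0,1],[0,0,0,0,1],[0,0,0,0,1]]'
python3 -m jog '[[0,0,0,0,1],[0,0,0,0,1],[0,-2,0,0,1],[0,-3,0,0,1],[0,-3,0,0,1],[0,-2.8,0,0,1],[0,0,0,0,1],[0,0,0,0,1]]'
python3 - <<'E'
from plan import *
p,g,o=cur(); print(p,g,o['ft_force'],o['gripper_width'],o['t'])
y=.024
plan([(.5793+.1643*y,-.239+.9864*y,.21,-1.735,1)],settle=3)
E
```

```text
t: 12.1
tcp_pos: [0.4701, 0.0847, 0.1039]
orientation: [-0.37, 0.369, -0.603, 0.603]
ft_force: [0.7, -1.6, 4.2]
gripper_width: 0.0154
t: 12.9
tcp_pos: [0.4695, 0.0847, 0.2109]
orientation: [-0.37, 0.369, -0.603, 0.603]
ft_force: [-0.1, -0.1, -1.8]
gripper_width: 0.0153
[0.4695131  0.084711   0.21093133] -0.4715101092926769 [-0.12460976 -0.09367568 -1.81979101] 0.015262431862705596 12.9
[[2.2,0,2.4,7,1],[1.8,0,2.6,7,1],[1.5,0,2.8,8,1],[1.1,0,3,7,1],[0.8,0,3.2,7,1],[0.3,0.1,3.1,7,1],[0,0,3.3,8,1],[-0.5,0,3.1,7,1]]
[[-0.9,0,3.1,7,1],[-1.2,0,3,7.4,1],[0,0,0,0,1],[0,0,0,0,1],[0,0,0,0,1],[0,0,0,0,1],[0,0,0,0,1],[0,0,0,0,1]]
end [ 0.5829 -0.2156  0.2099] -1.7351
```

```bash
python3 -m jog '[[2.2,0,2.4,7,1],[1.8,0,2.6,7,1],[1.5,0,2.8,8,1],[1.1,0,3,7,1],[0.8,0,3.2,7,1],[0.3,0.1,3.1,7,1],[0,0,3.3,8,1],[-0.5,0,3.1,7,1]]'
python3 -m jog '[[-0.9,0,3.1,7,1],[-1.2,0,3,7.4,1],[0,0,0,0,1],[0,0,0,0,1],[0,2,0,0,1],[0,2,0,0,1],[0,0,0,0,1],[0,0,0,0,1]]'
python3 - <<'E'
from plan import *
T=snap('top','top6'); S=snap('scene','scene6')
i=cv2.imread('pics/top6.png')[130:290,230:430]; j=cv2.imread('pics/scene6.png')[80:240,60:260]; cv2.imwrite('pics/b6.png',cv2.resize(np.hstack([i,j]),None,fx=2,fy=2))
p,g,o=cur(); print(p,g,o['ft_force'],o['gripper_width'],o['t'])
y=.024
plan([(.5793+.1643*y,-.239+.9864*y,.115,-1.735,1,1,.02)],settle=1)
E
```

```text
t: 13.7
tcp_pos: [0.5602, -0.1564, 0.208]
orientation: [0.028, -0.03, 0.707, -0.706]
ft_force: [0.1, 0.6, -1.4]
gripper_width: 0.0151
t: 14.5
tcp_pos: [0.5829, -0.2149, 0.1699]
orientation: [-0.058, 0.057, 0.705, -0.705]
ft_force: [-0.7, 0.7, -0.6]
gripper_width: 0.0148
[ 0.58328513 -0.21536491  0.17097896] -1.7343662605845136 [ 0.33301637 -0.72583261 -2.25231195] 0.014980219352488519 14.6
[[0,1.9,0,0,1],[0,1.8,0,0,1],[0,1.9,0,0,1],[0,0,0,0,1],[0,0,0,0,1],[0,0,0,0,1],[0,0,0,0,1],[0,0,0,0,1]]
end [ 0.5833 -0.2154  0.115 ] -1.7344
```

View pics/b6.png

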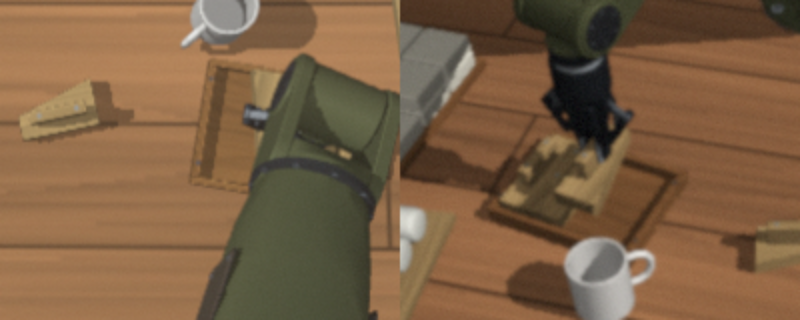

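```bash
python3 -m jog '[[0,2,0,0,1],[0,1.6,0,0,1],[0,1,0,0,1],[0,0.8,0,0,1],[0,0.3,0,0,1],[0,0,0,0,1],[0,0,0,0,1],[0,0,0,0,1]]'

```

```text
t: 15.4
tcp_pos: [0.5832, -0.2158, 0.1135]
orientation: [0.058, -0.058, -0.705, 0.705]
ft_force: [-0.5, -0.3, -1.5]
gripper_width: 0.015
```

```bash
python3 -m jog '[[0,0.15,0,0,1],[0,0,0,0,1],[0,0,0.1,0,1],[0,0,0.1,0,1],[0,0,0.1,0,1],[0,0,0.1,0,1],[0,0,0,0,1],[0,0,0,0,1]]'

```

```text
t: 16.2
tcp_pos: [0.5827, -0.2191, 0.1118]
orientation: [-0.058, 0.058, 0.705, -0.704]
ft_force: [1.9, 6.8, 6.4]
gripper_width: 0.015
```

```bash
python3 -m jog '[[0,0,0,0,0.65],[0,0,0,0,0.65],[0,0,0,0,0.65],[0,-2,0,0,0.65],[0,-3,0,0,0.65],[0,-3,0,0,0.65],[0,-2,0,0,0.65],[0,0,0,0,0.5]]'
python3 - <<'E'
from plan import *
print(cur()[:2])
plan([(.6105,.2938,.2,-.116,.35)],settle=2)
E
```

```text
t: 17.0
tcp_pos: [0.583, -0.2201, 0.2144]
orientation: [0.057, -0.06, -0.704, 0.705]
ft_force: [0.2, 0.2, 0.2]
gripper_width: 0.042
(array([ 0.58299967, -0.22007222,  0.21441544]), np.float64(-1.7353777286278291))
[[0.5,0.1,-4.3,-8,0.35],[-0.1,0.1,-4.2,-7,0.35],[-0.7,0.2,-4.3,-8,0.35],[-1.2,0.1,-4.1,-8,0.35],[-1.8,0.1,-3.9,-8,0.35],[-2.3,0.1,-3.6,-7,0.35],[-2.7,0.1,-3.3,-8,0.35],[-3.2,0.2,-2.9,-8,0.35]]
[[-3.6,0.1,-2.4,-8,0.35],[-3.8,0.1,-1.9,-7,0.35],[-4,0.1,-1.4,-8,0.35],[-4.3,0.1,-0.9,-7.8,0.35],[0,0,0,0,0.35],[0,0,0,0,0.35],[0,0,0,0,0.35],[0,0,0,0,0.35]]
end [0.6104 0.2943 0.2004] -0.1157
```

```bash
python3 -m jog '[[0.5,0.1,-4.3,-8,0.35],[-0.1,0.1,-4.2,-7,0.35],[-0.7,0.2,-4.3,-8,0.35],[-1.2,0.1,-4.1,-8,0.35],[-1.8,0.1,-3.9,-8,0.35],[-2.3,0.1,-3.6,-7,0.35],[-2.7,0.1,-3.3,-8,0.35],[-3.2,0.2,-2.9,-8,0.35]]'
python3 -m jog '[[-3.6,0.1,-2.4,-8,0.35],[-3.8,0.1,-1.9,-7,0.35],[-4,0.1,-1.4,-8,0.35],[-4.3,0.1,-0.9,-7.8,0.35],[0,0,0,0,0.35],[0,0,0,0,0.35],[0,0,0,0,0.35],[0,0,0,0,0.35]]'
python3 - <<'E'
from plan import *
from fit import *
T=snap('top','top7')
i=cv2.imread('pics/top7.png')[130:290,130:430]; cv2.imwrite('pics/b7.png',cv2.resize(i,None,fx=2.6,fy=2.6))
p,g,o=cur(); print(p,g,o['ft_force'],o['gripper_width'],o['t'])
plan([(.6105,.2938,.102,-.116,.35,1,.03)],settle=0)
E
```

```text
t: 17.8
tcp_pos: [0.6, 0.1245, 0.2002]
orientation: [0.314, -0.315, 0.633, -0.633]
ft_force: [0.7, -0.3, -0.1]
gripper_width: 0.0554
t: 18.6
tcp_pos: [0.6099, 0.2936, 0.1972]
orientation: [0.47, -0.47, 0.529, -0.529]
ft_force: [-0.3, -0.0, -0.0]
gripper_width: 0.0556
[0.6099274  0.29364025 0.19736492] -0.11759091691492926 [0.03392844 0.20941655 0.24890715] 0.05576967749681962 18.65
[[0,2.4,0,0,0.35],[0,2.4,0,0,0.35],[0,2.4,0,-0.1,0.35],[0,2.3,0.1,0,0.35],[0,0,0,0,0.35],[0,0,0,0,0.35],[0,0,0,0,0.35],[0,0,0,0,0.35]]
end [0.6109 0.2935 0.1024] -0.1158
```

View pics/b7.png

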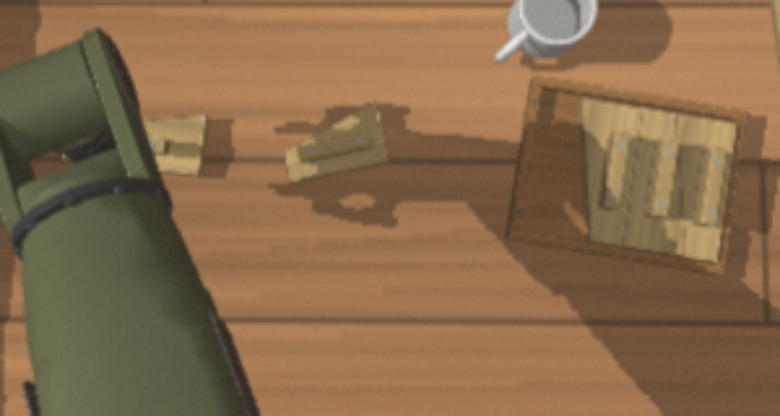

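```bash
python3 -m jog '[[0,3,0,0,0.35],[0,3,0,0,0.35],[0,2.3,0,-0.1,0.35],[0,1.1,0,0,0.35],[0,0,0,0,0.35],[0,0,0,0,1],[0,0,0,0,1],[0,0,0,0,1]]'
python3 -m jog '[[0,0,0,0,1],[0,0,0,0,1],[0,-2,0,0,1],[0,-3,0,0,1],[0,-3,0,0,1],[0,-2.8,0,0,1],[0,0,0,0,1],[0,0,0,0,1]]'
python3 - <<'E'
from plan import *
p,g,o=cur(); print(p,g,o['ft_force'],o['gripper_width'],o['t'])
y=.0755
plan([(.5793+.1643*y,-.239+.9864*y,.21,-1.736,1)],settle=3)
E
```

```text
t: 19.45
tcp_pos: [0.6102, 0.2949, 0.1049]
orientation: [-0.471, 0.47, -0.527, 0.528]
ft_force: [-0.2, -0.4, 1.6]
gripper_width: 0.0154
t: 20.25
tcp_pos: [0.6096, 0.2948, 0.2117]
orientation: [-0.471, 0.47, -0.528, 0.528]
ft_force: [-0.8, -0.5, -1.8]
gripper_width: 0.0145
[0.60957998 0.29480914 0.21170312] -0.11383873904180954 [-0.76684112 -0.47706684 -1.80424243] 0.014538111572205522 20.25
[[3.8,0,0.3,8,1],[3.8,0,0.8,7,1],[3.6,0,1.3,8,1],[3.4,0.1,1.7,8,1],[3.1,0,2.2,8,1],[2.8,0,2.7,7,1],[2.4,0,2.9,8,1],[2.1,0,3.3,8,1]]
[[1.5,0,3.5,8,1],[1,0,3.7,7,1],[0.6,0.1,3.8,8,1],[0.1,0,3.8,7.9,1],[0,0,0,0,1],[0,0,0,0,1],[0,0,0,0,1],[0,0,0,0,1]]
end [ 0.5915 -0.1646  0.2097] -1.7352
```

```bash
python3 -m jog '[[3.8,0,0.3,8,1],[3.8,0,0.8,7,1],[3.6,0,1.3,8,1],[3.4,0.1,1.7,8,1],[3.1,0,2.2,8,1],[2.8,0,2.7,7,1],[2.4,0,2.9,8,1],[2.1,0,3.3,8,1]]'
python3 -m jog '[[1.5,0,3.5,8,1],[1,0,3.7,7,1],[0.6,0.1,3.8,8,1],[0.1,0,3.8,7.9,1],[0,0,0,0,1],[0,1.5,0,0,1],[0,1.5,0,0,1],[0,0,0,0,1]]'
python3 - <<'E'
from plan import *
T=snap('top','top8'); S=snap('scene','scene8')
i=cv2.imread('pics/top8.png')[130:290,230:430]; j=cv2.imread('pics/scene8.png')[80:240,60:260]; cv2.imwrite('pics/b8.png',cv2.resize(np.hstack([i,j]),None,fx=2,fy=2))
p,g,o=cur(); print(p,g,o['ft_force'],o['gripper_width'],o['t'])
y=.0755
plan([(.5803+.1643*y,-.239+.9864*y,.125,-1.736,1,1,.03)],settle=1)
E
```

```text
t: 21.05
tcp_pos: [0.5968, -0.0132, 0.2089]
orientation: [0.129, -0.131, 0.695, -0.695]
ft_force: [1.1, -0.0, -0.7]
gripper_width: 0.0153
t: 21.85
tcp_pos: [0.5906, -0.1632, 0.1757]
orientation: [-0.059, 0.055, 0.705, -0.704]
ft_force: [-0.8, -0.1, -1.6]
gripper_width: 0.0151
[ 0.59152456 -0.1636768   0.17849212] -1.7336331199634623 [ 0.02440705 -0.78850037 -1.23614327] 0.015351120298934696 21.95
[[-0.1,2.7,0,0.1,1],[0,2.6,0.1,0,1],[0,0,0,0,1],[0,0,0,0,1],[0,0,0,0,1],[0,0,0,0,1],[0,0,0,0,1],[0,0,0,0,1]]
end [ 0.5923 -0.1648  0.1255] -1.7354
```

View pics/b8.png

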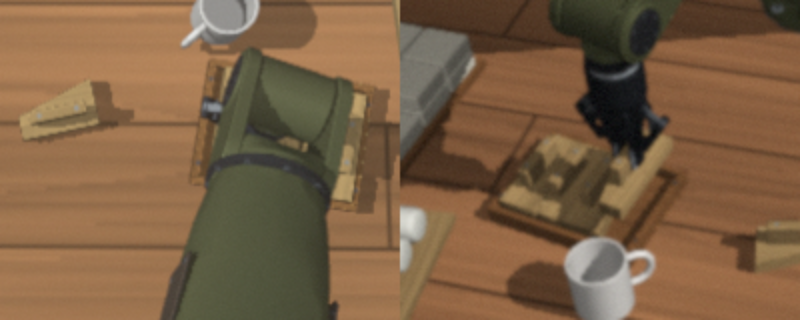

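```bash
python3 -m jog '[[-0.1,2,0,0.1,1],[0,1.5,0.1,0,1],[0,0.8,0,0,1],[0,0.5,0,0,1],[0,0.3,0,0,1],[0,0.3,0,0,1],[0,0,0,0,1],[0,0,0,0,1]]'
python3 - <<'E'
from plan import *
p,g,o=cur(); print(p,g,o['ft_force'],o['ft_torque'])
E
```

```text
t: 22.75
tcp_pos: [0.5935, -0.166, 0.1271]
orientation: [0.057, -0.06, -0.704, 0.705]
ft_force: [5.0, 0.1, 5.1]
gripper_width: 0.0149
[ 0.59348585 -0.16599411  0.12714003] -1.73689756388455 [4.98125476 0.08817205 5.08129545] [ 0.02003616 -0.28165704  0.04715674]
```

```bash
python3 - <<'E'
from plan import *
from fit import *
T=snap('top','top9'); S=snap('scene','scene9')
i=cv2.resize(cv2.imread('pics/top9.png')[150:245,320:425],None,fx=5,fy=5,interpolation=2); 
j=cv2.resize(cv2.imread('pics/scene9.png')[130:225,90:210],None,fx=6,fy=6,interpolation=2); 
# overlay tray inner top and expected wedge
for hw,hh,z,col in((.079,.105,.026,(255,255,0)),):
    q=place(np.array([(a*hw,b*hh,z) for a,b in((-1,-1),(1,-1),(1,1),(-1,1))]),[.5793,-.239,-.165])
    cv2.polylines(j,[np.int32((proj(S,q)-[90,130]+.5)*6)],True,col,1)
cv2.imwrite('pics/t9.png',i); cv2.imwrite('pics/s9.png',j)
E
```

```text
(no output)
```

View pics/s9.png

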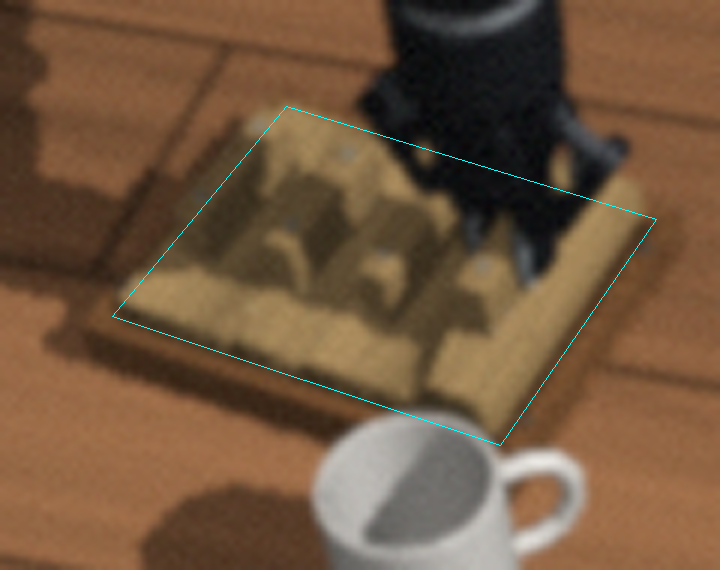

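View pics/t9.png

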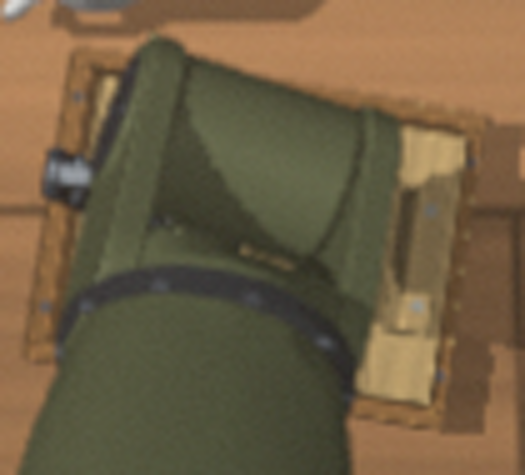

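```bash
python3 - <<'E'
from plan import *
from fit import *
T=env.capture('top'); S=env.capture('scene')
p,g,o=cur(); yaw=g-np.pi/2; print(p,o['ft_force'])
h=yaw
for tag,c,x,y,w,hh,k in(('s',S,150,140,70,75,9),('t',T,318,150,110,95,7)):
    im=cv2.resize(cv2.cvtColor(c['color'],cv2.COLOR_RGB2BGR)[y:y+hh,x:x+w],None,fx=k,fy=k,interpolation=2)
    for P in wedge(.15):
        q=np.int32((proj(c,place(P,[p[0]+.001*np.cos(h),p[1]+.001*np.sin(h),h,p[2]-.1045]))-[x,y]+.5)*k)
        for f in([4,5,6,7],[0,1,5,4],[2,3,7,6],[1,2,6,5],[0,3,7,4]): cv2.polylines(im,[q[f]],True,(0,0,255),1)
    q=place(np.array([(a*.079,b*.105,.026) for a,b in((-1,-1),(1,-1),(1,1),(-1,1))]),[.5793,-.239,-.165])
    cv2.polylines(im,[np.int32((proj(c,q)-[x,y]+.5)*k)],True,(255,255,0),1)
    cv2.imwrite(f'pics/o9{tag}.png',im)
E
```

```text
[ 0.59337436 -0.16599252  0.12701625] [3.94535801 0.22933545 5.56488152]
```

View pics/o9s.png

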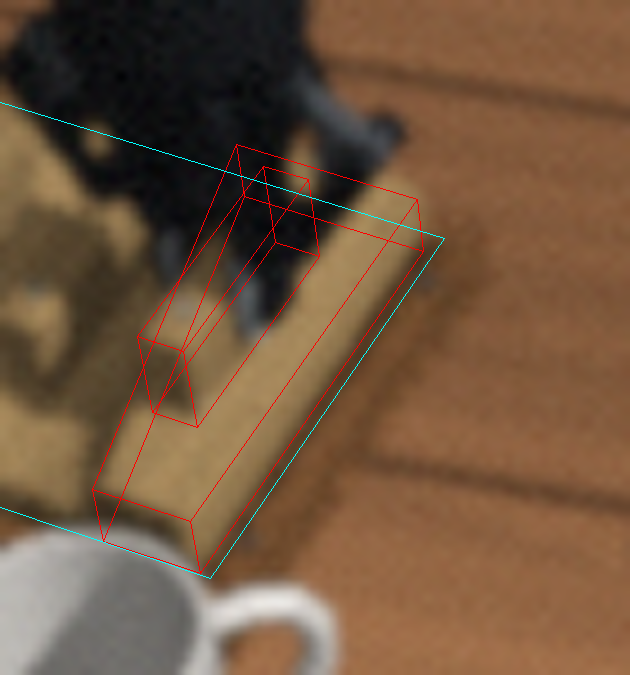

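View pics/o9t.png

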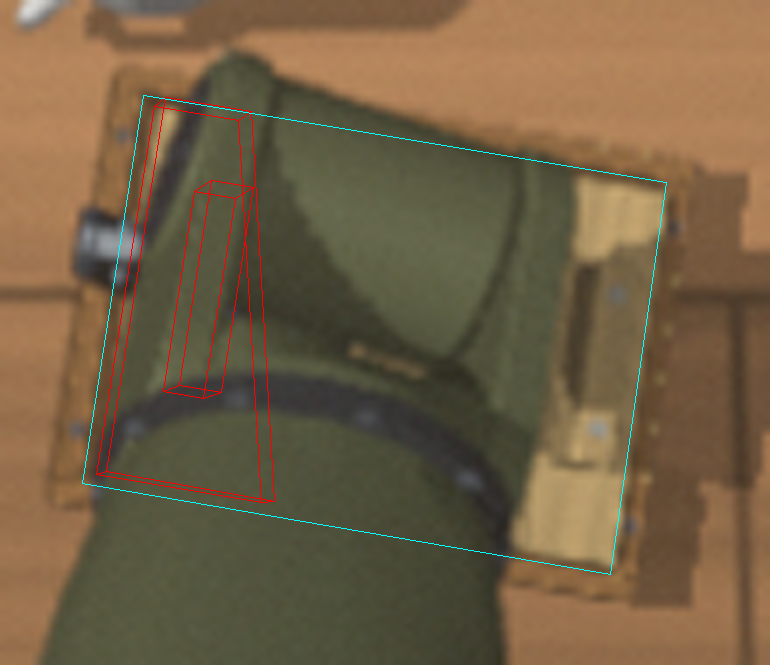

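```bash
python3 -m jog '[[0,-0.5,0,0,1],[0,-1,0,0,1],[0,-1,0,0,1],[0,0,0,0,1],[0,0,0,0,1],[0,0,0,0,1],[0,0,0,0,1],[0,0,0,0,1]]'
python3 - <<'E'
from plan import *
from fit import *
T=env.capture('top'); S=env.capture('scene')
p,g,o=cur(); h=g-np.pi/2; print(p,g,o['ft_force'])
for off in(.001,):
  for tag,c,x,y,w,hh,k in(('s',S,150,140,70,75,9),):
    im=cv2.resize(cv2.cvtColor(c['color'],cv2.COLOR_RGB2BGR)[y:y+hh,x:x+w],None,fx=k,fy=k,interpolation=2)
    for P in wedge(.15):
        q=np.int32((proj(c,place(P,[p[0]+off*np.cos(h),p[1]+off*np.sin(h),h,p[2]-.1045]))-[x,y]+.5)*k)
        for f in([4,5,6,7],[0,1,5,4],[2,3,7,6],[1,2,6,5],[0,3,7,4]): cv2.polylines(im,[q[f]],True,(0,0,255),1)
    cv2.imwrite(f'pics/o10{tag}.png',im)
E
```

```text
t: 23.75
tcp_pos: [0.5923, -0.1657, 0.1501]
orientation: [-0.059, 0.059, 0.705, -0.705]
ft_force: [0.4, 0.2, -1.5]
gripper_width: 0.0146
[ 0.59235097 -0.16574705  0.15017363] -1.7370290227436211 [-1.24645644  0.07115041 -1.69798297]
```

View pics/o10s.png

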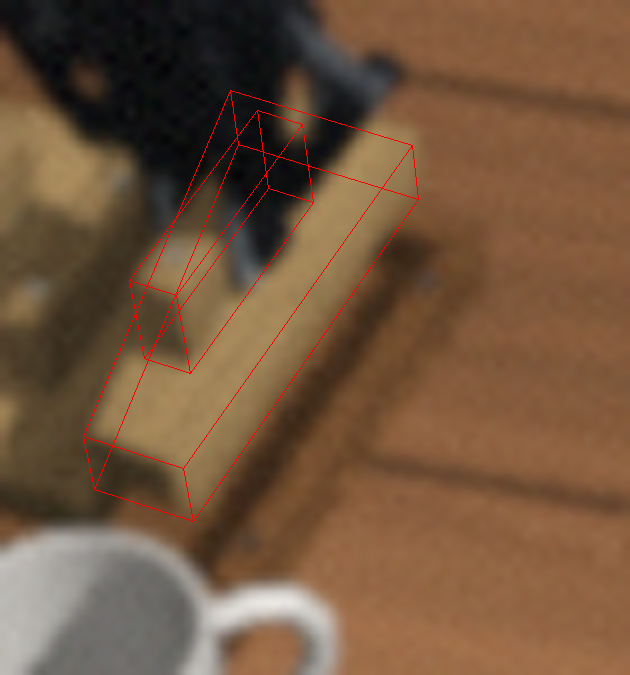

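```bash
python3 - <<'E'
from fit import *
import pickle
D=pickle.load(open('D.pkl','rb')); T=D['top']
T=dict(T); T['color']=cv2.cvtColor(cv2.imread('pics/top7.png'),cv2.COLOR_BGR2RGB)
m=cmask(T); x,y,w,h=320,150,110,100
P=wedge(.15)
tr=lambda a,b,t:[.5793+.9864*a+.1643*b,-.239-.1643*a+.9864*b,t-.165,.008]
def cost(u):
    d=0
    for i in range(3):
        d=np.maximum(d,render(T,P,tr(u[3*i]*.01,u[3*i+1]*.01,u[3*i+2]*.1+(np.pi if i==1 else 0)),(x,y,w,h)))
    return ((d-m[y:y+h,x:x+w])**2)[15:,20:].sum()
u0=np.array([0,-8,0,0,-3,0,0,2,0.])
r=minimize(cost,u0,method='Nelder-Mead',options=dict(initial_simplex=np.vstack([u0,u0+np.eye(9)*.4]),maxiter=4000,maxfev=4000,xatol=1e-3,fatol=1e-2))
print(r.fun,np.round(r.x.reshape(3,3)*[10,10,.1],3))
i=cv2.imread('pics/top7.png')[y:y+h,x:x+w]; k=7
i=cv2.resize(i,None,fx=k,fy=k,interpolation=2)
for j in range(3):
  v=r.x[3*j:3*j+3]
  q=np.int32((proj(T,place(P[0],tr(v[0]*.01,v[1]*.01,v[2]*.1+(np.pi if j==1 else 0))))-[x,y]+.5)*k)
  cv2.polylines(i,[q[4:]],True,(0,0,255),1)
q=place(np.array([(a*.079,b*.105,.026) for a,b in((-1,-1),(1,-1),(1,1),(-1,1))]),[.5793,-.239,-.165])
cv2.polylines(i,[np.int32((proj(T,q)-[x,y]+.5)*k)],True,(255,255,0),1)
cv2.imwrite('pics/o11.png',i)
E
```

```text
27.24423060784568 [[-3.8100e-01 -7.9837e+01 -3.0000e-03]
 [-1.4200e-01 -2.9168e+01 -4.0000e-03]
 [-6.5700e-01  1.9276e+01  2.0000e-03]]
```

View pics/o11.png

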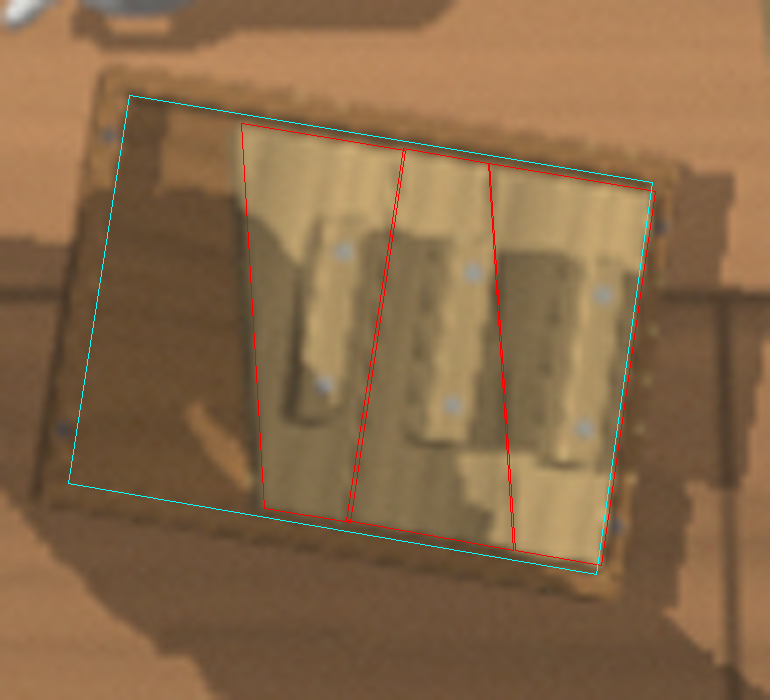

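```bash
python3 - <<'E'
from plan import *
plan([(.5923,-.1657,.19,-1.737,1),(.44,.01,.2,-1.737,1),(.44,.01,.109,-1.737,1,1,.03)],settle=1)
E
```

```text
[[0,-4,0,0,1],[3,-0.2,-2.5,0,1],[3,-0.1,-2.4,0,1],[3,-0.2,-2.5,0,1],[3,-0.2,-2.5,0,1],[2.9,-0.1,-2.4,0,1],[3,-0.2,-2.5,0,1],[0,2.3,0,0,1]]
[[0,2.3,0,0,1],[0,2.2,0,0,1],[0,2.3,0,0,1],[0,0,0,0,1],[0,0,0,0,1],[0,0,0,0,1],[0,0,0,0,1],[0,0,0,0,1]]
end [0.4403 0.0098 0.1092] -1.737
```

```bash
python3 -m jog '[[0,-4,0,0,1],[3,-0.2,-2.5,0,1],[3,-0.1,-2.4,0,1],[3,-0.2,-2.5,0,1],[3,-0.2,-2.5,0,1],[2.9,-0.1,-2.4,0,1],[3,-0.2,-2.5,0,1],[0,2.3,0,0,1]]'
python3 -m jog '[[0,2.3,0,0,1],[0,1.2,0,0,1],[0,1,0,0,1],[0,0.8,0,0,1],[0,0.8,0,0,1],[0,0.4,0,0,1],[0,0.4,0,0,1],[0,0,0,0,1]]'
```

```text
t: 24.65
tcp_pos: [0.4393, 0.012, 0.1795]
orientation: [-0.056, 0.059, 0.705, -0.705]
ft_force: [1.6, 0.1, -1.5]
gripper_width: 0.015
t: 25.45
tcp_pos: [0.4404, 0.0098, 0.1082]
orientation: [-0.059, 0.059, 0.705, -0.705]
ft_force: [-0.6, -0.3, -1.3]
gripper_width: 0.0151
```

```bash
python3 -m jog '[[0,0,0,0,0.9],[0,0,0,0,0.5],[0,0,0,0,0.5],[0,-2,0,0,0.5],[0,-3,0,0,0.5],[0,-4,0,0,0.5],[0,-4,0,0,0.5],[0,0,0,0,0.35]]'
python3 - <<'E'
from plan import *
from fit import *
T=snap('top','top12'); S=snap('scene','scene12')
i=cv2.imread('pics/top12.png')[150:270,230:430]; j=cv2.imread('pics/scene12.png')[100:220,150:350]; cv2.imwrite('pics/b12.png',cv2.resize(np.hstack([i,j]),None,fx=2,fy=2))
p,g,o=cur(); print(p,g,o['ft_force'],o['t'])
m=cmask(S)
r=fit([S],[m],wedge(.15),[.44,.01,g-np.pi/2,0],4); print(r)
r=fit([S],[np.clip(m*1.6,0,1)],wedge(.15),[.44,.01,g-np.pi/2]); print(r)
E
```

```text
t: 26.25
tcp_pos: [0.4418, 0.0098, 0.2433]
orientation: [-0.056, 0.062, 0.705, -0.705]
ft_force: [-0.1, 0.5, -0.1]
gripper_width: 0.0545
[0.44040985 0.00982737 0.23891298] -1.7369941536993216 [ 0.00629502  0.20364942 -0.50599572] 26.35
(array([ 4.32387571e-01,  9.79622738e-03, -3.27282821e+00, -1.64604699e-03]), np.float64(196.07968844760967))
(array([ 0.43208297,  0.00971556, -3.29124548]), np.float64(182.14859569759676))
```

View pics/b12.png

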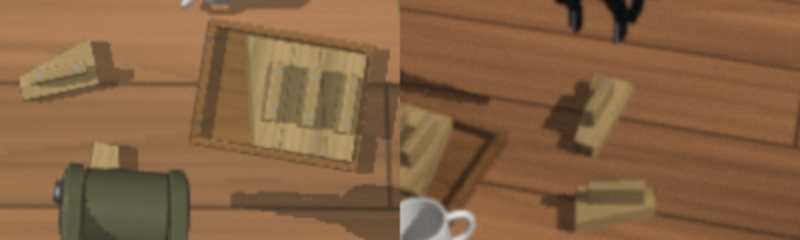

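```bash
python3 - <<'E'
from plan import *
from fit import *
T=env.capture('top')
for X in(.4322,.440): print(proj(T,place(wedge(.15)[0],[X,.0098,-3.285]))[[4,7]])
m=cmask(T)[214:230,270:300]; print((m>.5).astype(int))
plan([(.4322,.0098,.2,-1.716,.35),(.4322,.0098,.102,-1.716,.35,1,.03)],settle=1)
E
```

```text
[[276.53152376 221.36203934]
 [288.61906695 223.18716686]]
[[276.53638231 218.557944  ]
 [288.61632398 220.37986763]]
[[0 0 0 0 0 0 0 0 0 0 0 0 0 0 0 0 0 0 0 0 0 0 0 0 0 0 0 0 0 0]
 [0 0 0 0 0 0 0 0 0 0 0 0 0 0 0 0 0 0 0 0 0 0 0 0 0 0 0 0 0 0]
 [0 0 0 0 0 0 0 0 0 0 0 0 0 0 0 0 0 0 0 0 0 0 0 0 0 0 0 0 0 0]
 [0 0 0 0 0 0 0 0 0 0 0 0 0 0 0 0 0 0 0 0 0 0 0 0 0 0 0 0 0 0]
 [0 0 0 0 0 0 0 0 0 0 0 0 0 0 0 0 0 0 0 0 0 0 0 0 0 0 0 0 0 0]
 [0 0 0 0 0 0 0 0 0 0 0 0 0 0 0 0 0 0 0 0 0 0 0 0 0 0 0 0 0 0]
 [0 0 0 0 0 0 0 0 0 0 0 0 0 0 0 0 0 0 0 0 0 0 0 0 0 0 0 0 0 0]
 [0 0 0 0 0 0 0 1 1 1 0 1 1 0 0 0 0 0 0 0 0 0 0 0 0 0 0 0 0 0]
 [0 0 0 0 0 0 0 1 1 1 1 1 1 1 1 1 1 1 1 0 0 0 0 0 0 0 0 0 0 0]
 [0 0 0 0 0 0 1 1 1 1 1 1 1 1 1 1 1 1 1 1 0 0 0 0 0 0 0 0 0 0]
 [0 0 0 0 0 0 1 1 1 1 1 1 1 1 1 1 1 1 1 1 0 0 0 0 0 0 0 0 0 0]
 [0 0 0 0 0 0 1 1 1 1 1 1 1 1 1 1 1 1 1 1 0 0 0 0 0 0 0 0 0 0]
 [0 0 0 0 0 0 1 1 1 1 1 1 1 1 1 1 1 1 1 1 0 0 0 0 0 0 0 0 0 0]
 [0 0 0 0 0 0 1 1 1 1 1 1 1 1 1 1 1 1 1 1 0 0 0 0 0 0 0 0 0 0]
 [0 0 0 0 0 0 1 1 1 1 1 1 1 1 1 1 1 1 1 1 0 0 0 0 0 0 0 0 0 0]
 [0 0 0 0 0 0 1 1 1 1 1 1 1 1 1 1 1 1 1 1 0 0 0 0 0 0 0 0 0 0]]
[[0.8,3.8,0.1,-1.2,0.35],[0,2.4,0,0,0.35],[0,2.5,0,0,0.35],[0,2.4,0,0,0.35],[0,2.5,0,0,0.35],[0,0,0,0,0.35],[0,0,0,0,0.35],[0,0,0,0,0.35]]
end [0.4321 0.0102 0.102 ] -1.7161
```

Both views confirm the wedge sits 8 mm headward of the old grip. Regrasping at its middle, with more grip force.

```bash
python3 -m jog '[[0.8,3.8,0.1,-1.2,0.35],[0,2.5,0,0,0.35],[0,2.8,0,0,0.35],[0,2.5,0,0,0.35],[0,2,0,0,0.35],[0,0,0,0,0.35],[0,0,0,0,1],[0,0,0,0,1]]' 70
python3 -m jog '[[0,0,0,0,1],[0,0,0,0,1],[0,0,0,0,1],[0,0,0,0,1],[0,-2,0,0,1],[0,-3,0,0,1],[0,-3,0,0,1],[0,-2,0,0,1]]'
python3 - <<'E'
from plan import *
p,g,o=cur(); print(p,g,o['ft_force'],o['gripper_width'],o['t'])
y=.0755
plan([(.5793+.1643*y,-.239+.9864*y,.21,-1.736,1)],settle=3)
E
```

```text
t: 27.2
tcp_pos: [0.4326, 0.0101, 0.1031]
orientation: [-0.051, 0.052, 0.705, -0.705]
ft_force: [0.0, -1.0, 0.4]
gripper_width: 0.0277
t: 28.0
tcp_pos: [0.4324, 0.0101, 0.2046]
orientation: [-0.051, 0.052, 0.705, -0.705]
ft_force: [0.1, -0.5, -1.0]
gripper_width: 0.0149
[0.43243644 0.01014596 0.20456456] -1.7160773437831909 [ 0.10217167 -0.51548772 -1.01545139] 0.014851858151306812 28.0
[[-3,-0.1,2.5,0.2,1],[-3.1,-0.1,2.5,0.2,1],[-3.1,-0.1,2.5,0.2,1],[-3,-0.1,2.4,0.2,1],[-3.1,-0.1,2.5,0.2,1],[-3.1,0,2.4,0.1,1],[0,0,0,0,1],[0,0,0,0,1]]
[[0,0,0,0,1],[0,0,0,0,1],[0,0,0,0,1],[0,0,0,0,1],[0,0,0,0,1],[0,0,0,0,1],[0,0,0,0,1],[0,0,0,0,1]]
end [ 0.5916 -0.1643  0.2096] -1.7353
```

```bash
python3 -m jog '[[-3,-0.1,2.5,0.2,1],[-3.1,-0.1,2.5,0.2,1],[-3.1,-0.1,2.5,0.2,1],[-3,-0.1,2.4,0.2,1],[-3.1,-0.1,2.5,0.2,1],[-3.1,0,2.4,0.1,1],[0,0,0,0,1],[0,0,0,0,1]]'
python3 -m jog '[[0,2.5,0,0,1],[0,2.5,0,0,1],[0,1.5,0,0,1],[0,0,0,0,1],[0,0,0,0,1],[0,0,0,0,1],[0,0,0,0,1],[0,0,0,0,1]]'
python3 - <<'E'
from plan import *
from fit import *
S=env.capture('scene')
p,g,o=cur(); h=g-np.pi/2; print(p,g,o['ft_force'])
c,x,y,w,hh,k=S,150,140,70,75,8
im=cv2.resize(cv2.cvtColor(c['color'],cv2.COLOR_RGB2BGR)[y:y+hh,x:x+w],None,fx=k,fy=k,interpolation=2)
for P in wedge(.15):
    q=np.int32((proj(c,place(P,[p[0],p[1],h,p[2]-.1025]))-[x,y]+.5)*k)
    for f in([4,5,6,7],[0,1,5,4],[2,3,7,6],[1,2,6,5],[0,3,7,4]): cv2.polylines(im,[q[f]],True,(0,0,255),1)
cv2.imwrite('pics/o13s.png',im)
E
```

```text
t: 28.8
tcp_pos: [0.5912, -0.1646, 0.2068]
orientation: [-0.059, 0.058, 0.705, -0.705]
ft_force: [-0.2, 0.6, -1.2]
gripper_width: 0.0148
t: 29.6
tcp_pos: [0.5916, -0.1644, 0.1431]
orientation: [0.058, -0.058, -0.705, 0.705]
ft_force: [-0.5, -0.4, -1.9]
gripper_width: 0.0148
[ 0.5915329  -0.16438344  0.14290234] -1.7353273358791992 [-0.37791056 -0.03689364 -1.58159393]
```

View pics/o13s.png

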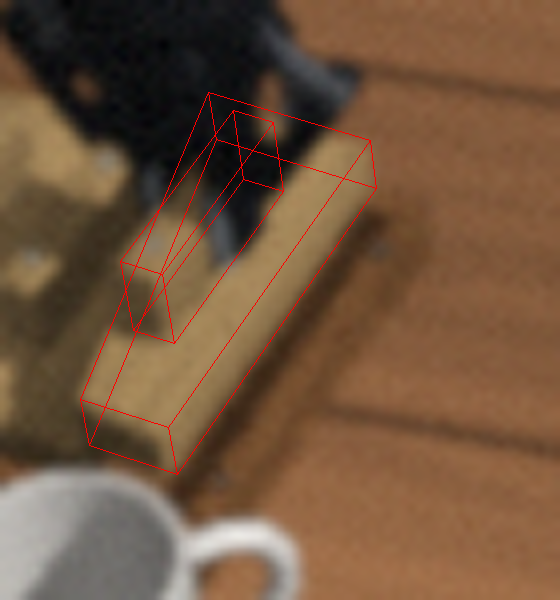

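```bash
python3 -m jog '[[0,0.5,0,0,1],[0,0.5,0,0,1],[0,0.5,0,0,1],[0,0.4,0,0,1],[0,0,0,0,1],[0,0,0,0,1],[0,0,0,0,1],[0,0,0,0,1]]'

```

```text
t: 30.45
tcp_pos: [0.5915, -0.1644, 0.1236]
orientation: [0.058, -0.058, -0.705, 0.705]
ft_force: [0.4, -0.4, -2.9]
gripper_width: 0.015
```

No contact; it is entering cleanly.

```bash
python3 -m jog '[[0,0.4,0,0,1],[0,0.4,0,0,1],[0,0.3,0,0,1],[0,0.1,0,0,1],[0,0,0,0,1],[0,0,0,0,1],[0,0,0,0,1],[0,0,0,0,1]]'

```

```text
t: 31.25
tcp_pos: [0.5914, -0.1643, 0.1114]
orientation: [-0.058, 0.058, 0.705, -0.705]
ft_force: [-1.3, 0.7, 0.9]
gripper_width: 0.0152
```

```bash
python3 -m jog '[[0,0.1,0,0,1],[0,0,0,0,0.65],[0,0,0,0,0.65],[0,0,0,0,0.65],[0,-2,0,0,0.65],[0,-4,0,0,0.65],[0,-4,0,0,0.65],[0,0,0,0,0.65]]'
python3 -m jog '[[0,-4,0,0,0.6],[0,0,-4.5,0,0.6],[0,0,-4.5,0,0.6],[0,0,-4.5,0,0.6],[0,0,-4.5,0,0.6],[0,0,-4.5,0,0.6],[0,0,-4.5,0,0.6],[0,0,0,0,0.6]]'
python3 - <<'E'
from plan import *
from fit import *
T=snap('top','top14'); S=snap('scene','scene14')
p,g,o=cur(); print(p,o['t'])
m=cmask(T); x,y,w,h=320,150,110,100
P=wedge(.15)
tr=lambda a,b,t:[.5793+.9864*a+.1643*b,-.239-.1643*a+.9864*b,t-.165,.008]
def cost(u):
    d=0
    for i in range(4): d=np.maximum(d,render(T,P,tr(u[3*i]*.01,u[3*i+1]*.01,u[3*i+2]*.1+(np.pi if i%2 else 0)),(x,y,w,h)))
    return ((d-m[y:y+h,x:x+w])**2)[14:,10:].sum()
u0=np.array([0,-8,0,0,-3,0,0,2,0.,0,7.5,0])
r=minimize(cost,u0,method='Powell',options=dict(xtol=1e-3,ftol=1e-4,maxiter=6))
print(r.fun,np.round(r.x.reshape(4,3)*[10,10,.1],3))
i=cv2.resize(cv2.imread('pics/top14.png')[y:y+h,x-90:x+w],None,fx=4,fy=4,interpolation=2)
cv2.imwrite('pics/f1.png',i)
j=cv2.resize(cv2.imread('pics/scene14.png')[120:260,80:280],None,fx=4,fy=4,interpolation=2); cv2.imwrite('pics/f2.png',j)
for t in('mug_mid','mallet_mid','short_mid'): print(t,[(round(b['p'],2),np.round(b['extent']).tolist()) for b in env.boxes_of(t,'top')])
E
```

```text
t: 32.05
tcp_pos: [0.5929, -0.1648, 0.2162]
orientation: [0.055, -0.061, -0.704, 0.705]
ft_force: [0.6, -0.2, -0.1]
gripper_width: 0.0301
t: 32.85
tcp_pos: [0.6356, 0.107, 0.2494]
orientation: [-0.057, 0.056, 0.705, -0.705]
ft_force: [0.1, -1.4, -0.1]
gripper_width: 0.0337
[0.6354937  0.10283379 0.24945688] 32.95
33.4292512566341 [[-3.9300e-01 -7.9513e+01  9.0000e-03]
 [-2.5800e-01 -2.9670e+01  6.0000e-03]
 [-8.4500e-01  2.2605e+01 -0.0000e+00]
 [ 2.7770e+00  7.5207e+01 -0.0000e+00]]
mug_mid [(0.73, [323.0, 120.0, 36.0, 34.0])]
mallet_mid [(0.69, [93.0, 182.0, 47.0, 89.0])]
short_mid []
```

View pics/f1.png

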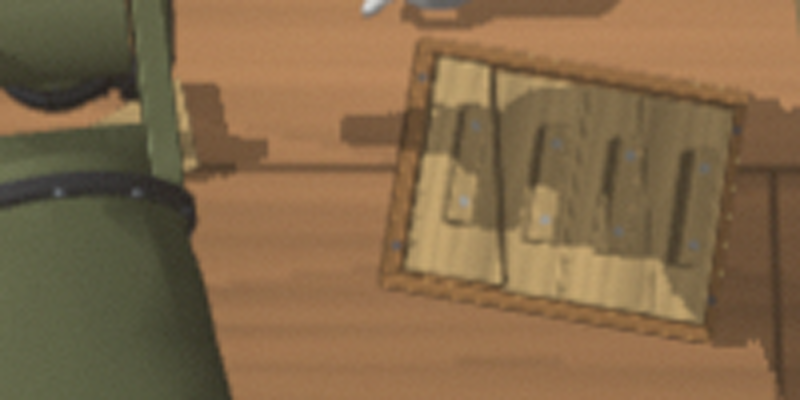

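View pics/f2.png

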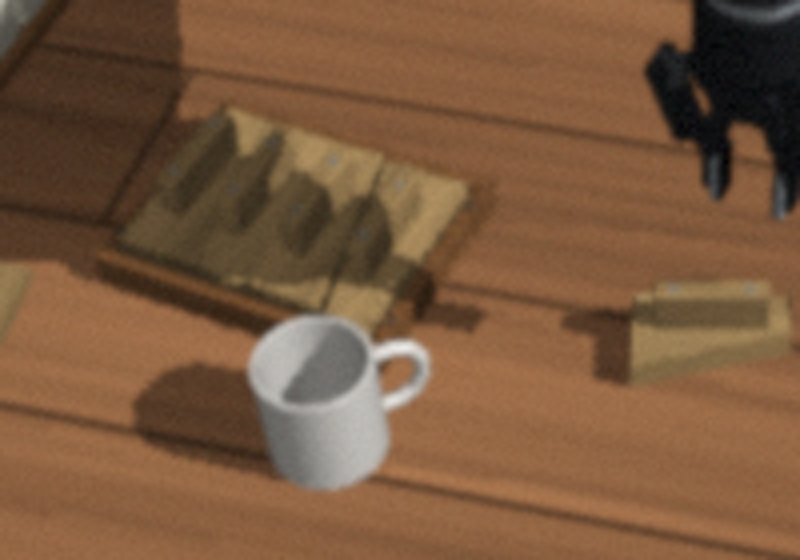

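```bash
python3 - <<'E'
from plan import *
from fit import *
S=snap('scene','scene15')
x,y,k=100,135,8
im=cv2.resize(cv2.imread('pics/scene15.png')[y:y+70,x:x+100],None,fx=k,fy=k,interpolation=2)
for a,b,t in((-.0004,-.0797,0),(-.0003,-.0297,np.pi),(-.0008,.0215,0),(.0028,.0752,np.pi)):
  for P in wedge(.15):
    q=np.int32((proj(S,place(P,[.5793+.9864*a+.1643*b,-.239-.1643*a+.9864*b,t-.165,.008]))-[x,y]+.5)*k)
    cv2.polylines(im,[q[4:]],True,(0,0,255),1)
cv2.imwrite('pics/f3.png',im); print(cur()[2]['t'])
E
```

```text
33.15
```

View pics/f3.png

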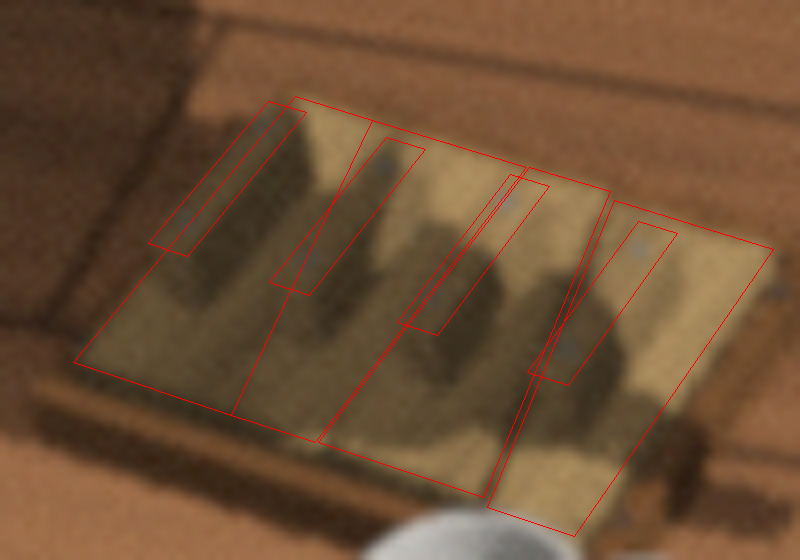

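```bash
python3 -c "
from station import env
env.close_job(); print('done')"
```

```text
the job is handed in; nothing more can be done
done
```

I handed the job in at about 33 s with all four long wedges in the tray. They alternate head to tail, slanted sides together.

**One correction on the way:** the last wedge touched on its first try. The pictures showed it sitting 8 mm off along its length in the grip, cause unknown. I set it on the board, regrasped it at its middle with more force, and it went in without contact.

**Last checks:**
- **Position:** the top-view fit gives y of about -80, -30, +22 and +75 mm. Offsets along the tray's length are at most 2.8 mm, and angles under 0.01 rad.
- **Flatness:** outlines drawn at floor height match all four wedges in the scene view. I did not measure tilt separately.
- **Gripper:** it is clear of everything, at about 0.25 m height.
- **Mug and mallet:** both are within about 4 pixels (roughly 10 mm) of where they first appeared in the top view.
- **Short wedge:** the network missed it at the end because the arm covered it from above. The scene view shows it looking undisturbed, but I did not measure it again.

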